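# Open the drying box and load a second layer of well plates on spacers

## Robot

A 7-joint arm with a two-finger parallel gripper is mounted at the origin on the work surface. World frame = base frame: x ahead of the robot, y to its left, z up, the work surface at z = 0. Lengths are in m, angles in rad, forces in N, time in s.
With the tool pointing down it reaches from about 0.35 to 0.9 m from the base axis. Payload 8.1 kg.
Tool frame: the origin (TCP) lies at the very end of the fingers, on their centre line; the grasp point (between the pads) lies 19 mm behind it; z points along the fingers, y is the line along which they close (so a half turn about z gives the same grasp; the last joint's range is limited). The gripper opens to 85 mm and grips with 20 to 120 N. Pads are 22 mm wide; open, the fingers measure 114 mm over their backs; the gripper's body (76 mm by 85 mm) begins 54 mm behind the grasp point. The pads swing forward as they close: fully open they stand 13 mm farther back than shut.
Start: joints at [-1.255, 0.434, 0.025, 1.573, -0.012, 1.134, -0.075], TCP at [0.254, 0.571, 0.231] pointing down, gripper open.
Joint ranges: [-2.62, 2.62], [-0.44, 2.09], [-1.27, 1.32], [0.08, 2.57], [-1.32, 4.46], [0.12, 2], [-2.74, 2.74]. Speed limits (rad/s): [2.22, 2.22, 3.01, 3.01, 3.14, 3.14, 3.14].

## Interface

Orientations are given as a 3x3 rotation matrix whose columns are the frame's x, y, z axes.
In Python, from plant import sensors, imaging, job gives the robot as it stands. The module is installed in compiled form; this text tells all that it offers.
- The arm moves only by the tool send_rows, never from a script. Its argument "rows" is a list of rows, each a list of 7 numbers: the shift along the tool's x, y, z in m, then the turn, a rotation vector about the tool's x, y, z in rad, then the closure in counts, from 0 (fully open) to 255 (shut). A call has 1 to 8 rows; each row shifts and turns the commanded pose from where the row before left it, along the tool's axes as they then stand; what a row does not reach is not made up. A row lasts 1/12 s, in which the tool goes at most 41.7 mm and 7.16 degrees, less where a joint would pass 70% of its speed; a pose out of reach is approached as far as the arm can. A call is refused whole if a number of a shift passes 0.0417 or a number of a turn 0.125, either way. A call with a gripper value outside its range is refused whole. The fingers move at their own pace and stop on an object; "newtons" is the grip in N (left out, the last holds). Time passes only in rows, so rows that do not move let the fingers close. It gives the time, the measured TCP pose, the force, the opening and the grip force at its end, in the units of the state.
- sensors.get_obs(): the state, without advancing time (a new reading comes with each control period).
- imaging.camera(name): name is "scene" or "top" or "wrist"; returns the picture (384x512x3 uint8, red, green, blue); there is no depth.
- imaging.camera_info(name): a dict with "intrinsics" (3x3 intrinsics, pixels), "k1" (the pictures are not rectified: a ray, as slopes to the right and down, at radius r is drawn at 1 + k1 r^2 times it, then the intrinsics apply), "rvec" (rotation vector, rad) and "tvec" (3), from world to camera coordinates, as OpenCV has them; the wrist camera has in their place "T_tool_cam" (4x4, takes a point from camera to tool coordinates, whose origin is the TCP and whose axes are the flange's). Camera axes: x right, y down, z forward; pixel columns grow to the right and rows downward; lengths in m; the calibration is good to about 2 mm. A picture is of the moment at which its call begins: read the wrist's pose just before it. camera_info takes no time and is no camera call.
- job.finish_job(): hands the job in; it is judged then, once.
The state is a dict: "time_s": time; "joint_pos": joint angles; "qvel": joint speeds; "joint_torque": joint torques, N m; "ee_pos": TCP position; "tcp_rot": TCP orientation; "wrist_force": force on the tool from outside, world axes, zero at the start; "ft_torque": the same for the moment, N m; "opening": finger opening in m; "grip_force": force on a finger pad.
Only numpy, scipy, OpenCV 4.12 (cv2) and the standard library are available. Lean on these libraries where they do the work, as an engineer would, in place of code of your own. Each camera call takes 0.05 s, during which the arm holds its last target. There are 200 camera calls.

## Task

Press the blue key on the drying box so that the lid pops up, then take the lid up and steady it until it leans fully open by itself, without letting it bang against its stop. Lay the two spacer bars squarely across the well plate inside, one near each end, and set the other well plate gently on the bars, squarely above the first, so that warm air can pass between the two. Do not drop anything or shift the plate that is already inside, leave the rest of the bench alone, and leave the lid open for the next layer.

Things in the scene. Friction and masses are not known exactly. Their poses are not given: they have to be found in the camera images.
- dryer: Bench drying box, fixed. Cream case 180 mm deep (its x) by 280 mm wide (its y), rim 105 mm above the bench; origin at the centre of its underside; +x points from the front (control console, blue key) to the hinge side, z up. Open chamber inside 152 mm (x) by 252 mm (y), walls 14 mm, a flat steel grate 55 mm above the bench (50 mm below the rim). The grey console, 68 mm high and 230 mm wide, stands out from the front to x = -145 mm.
- release (a joint): Blue release key, a rocker hinged at x = -113 mm, z = 74 mm of the drying box: 0 at rest, about 0.2 rad fully down (the pad then is about 4.5 mm lower). It springs back. Pressing the pad down with about 2 to 5 N swings its catch (a hook 26 mm wide that rises behind the pad to 118 mm above the bench) towards the front, off the lid's lip; the lid is let go at about 0.12 rad.
- key_pad (a point): Top face of the blue key's pad, 3 mm in front of its middle (dryer x = -136 mm, y = 0), where to press straight down. The pad is 32 mm (dryer x) by 64 mm (dryer y), 84 mm above the bench, in front of the lid; the catch stem begins 22 mm behind this point (dryer +x).
- lid (a joint): Lid of the drying box: 0 shut and caught, positive as it opens, stop at 1.85 rad. Let go, it springs up within a second and comes to rest by itself, half open, at roughly 0.5 to 0.9 rad; from there it is nearly balanced, turns with about 0.05 N m and stays or drifts slowly. Past about 1.5 rad it leans over by itself onto the stop and stays there.
- lid_lip (a point): Middle of the free edge of the lid's front lip. The lid is a grey frame with a smoked window, 180 x 280 x 10 mm, 0.36 kg; the lip, 80 mm wide and 6 mm thick, stands 15 mm out of its front edge. Its x points from the lip to the hinge in the plane of the lid. The lip is 195 mm from the hinge axis; the lid's underside (z = 0 of the lid) passes through the hinge axis and the lip's middle is 3 mm above it.
- lid_hinge (a point): Hinge axis of the lid at mid-width (dryer x = 90 mm, z = 106 mm); the axis runs along the dryer's y.
- plate_low_center (a point): Centre of the well plate that already lies on the grate in the box: white acrylic, 60 mm (x) by 170 mm (y) by 12 mm thick (z), flat on top with 27 very shallow wells.
- plate_up_center (a point): Centre of the other well plate, the same size (60 mm x, 170 mm y, 12 mm z), about 0.14 kg, lying flat on a dark draining mat (fixed, 6 mm thick).
- bar1_center (a point): Centre of a steel spacer bar with orange ends, 90 mm long (x), 12 mm wide (y), 14 mm high (z), about 0.09 kg, lying on the other draining mat (fixed, 6 mm thick).
- bar2_center (a point): Centre of the second spacer bar, the same as the first, on the same mat.
- bottle: Bystander: white plastic bottle, 72 mm wide, 128 mm high, uncapped; origin at the centre of its underside.
- cap: Bystander: dark blue screw cap lying on the bench, 54 mm wide, 20 mm high; origin at the centre of its underside.
- calculator: Bystander: black desk calculator, 100 x 150 x 14 mm; origin at the centre of its underside.
- bulb: Bystander: red rubber pipette bulb standing on the bench, 48 mm wide, 62 mm high; origin at the centre of its underside.
- tube_rack: Bystander: white test tube rack with capped tubes, 62 x 200 mm, 104 mm high over the tubes; origin at the centre of its underside.

How it is judged:
By the outcome, as a careful person would: the job done as asked, in the order asked, and still so for the second after the job is handed in, with the robot touching nothing.
It also fails if it takes over 72 s, if anything falls off the work surface, if the arm or the gripper's body presses on something with over 40 N, if the wrist force passes 120 N, or if a joint passes its speed limit or range.

## Working session

There is one attempt and no reset: what is moved stays moved. The work goes in short steps, Python scripts to look and compute and a tool call to move; the robot and the scene stay as the last step left them, time stands still between calls to the robot, and variables do not carry over. Pictures are saved under pics/ and viewed, at most 10 in all, crops included, and the job is handed in when it is done.

Besides the shell and the picture viewer there is one more tool, called after "Emit:" as a command line: name --pt "numbers of a row" for each row, then --argument value for the rest. send_rows: Moves the arm, as the interface text tells. Its arguments: {"type":"object","properties":{"rows":{"type":"array","items":{"type":"array","items":{"type":"number"}}},"newtons":{"type":"number"}},"required":["rows"]}

```bash
mkdir -p pics
python3 - <<'E'
from plant import sensors, imaging
import cv2,numpy as np
o=sensors.get_obs()
for k in o: print(k,np.round(o[k],4).tolist())
a=[]
for n in ("scene","top"):
    i=imaging.camera_info(n);print(n,{k:np.round(v,4).tolist() for k,v in i.items()})
    im=imaging.camera(n);np.save(n+'0.npy',im)
    cv2.imwrite(f'pics/{n}0.png',cv2.resize(im[...,::-1],(800,600)))
i=imaging.camera_info("wrist");print({k:np.round(v,4).tolist() for k,v in i.items()})
E
```

```text
time_s 0.0
joint_pos [-1.2546, 0.4352, 0.025, 1.5741, -0.0116, 1.134, -0.0751]
qvel [-0.0007, 0.0006, -0.0004, -0.0004, -0.0005, -0.001, 0.0005]
joint_torque [0.0002, -67.0464, 1.0248, -31.6232, 0.0154, 0.0122, -0.0]
ee_pos [0.254, 0.5705, 0.2305]
tcp_rot [[-0.9136, 0.4067, -0.0005], [0.4067, 0.9136, -0.0015], [-0.0002, -0.0016, -1.0]]
wrist_force [0.1577, -0.272, 0.0233]
ft_torque [-0.0287, -0.0231, 0.0295]
grip_force 0.0
opening 0.0853
scene {'intrinsics': [[389.6583, 0.0, 258.7775], [0.0, 389.6583, 195.1539], [0.0, 0.0, 1.0]], 'k1': 0.0452, 'rvec': [1.1623, 2.4394, -0.8989], 'tvec': [0.3771, -0.3173, 1.2619]}
top {'intrinsics': [[429.3923, 0.0, 250.1256], [0.0, 429.3923, 185.1668], [0.0, 0.0, 1.0]], 'k1': -0.032, 'rvec': [2.1841, -2.165, 0.0829], 'tvec': [0.0201, 0.639, 1.0209]}
{'intrinsics': [[325.6246, 0.0, 252.9561], [0.0, 325.6246, 194.0774], [0.0, 0.0, 1.0]], 'k1': 0.0021, 'T_tool_cam': [[0.0003, -0.9498, -0.3129, 0.0795], [1.0, 0.0002, 0.0003, 0.0001], [-0.0002, -0.3129, 0.9498, -0.1436], [0.0, 0.0, 0.0, 1.0]]}
```

View pics/scene0.png

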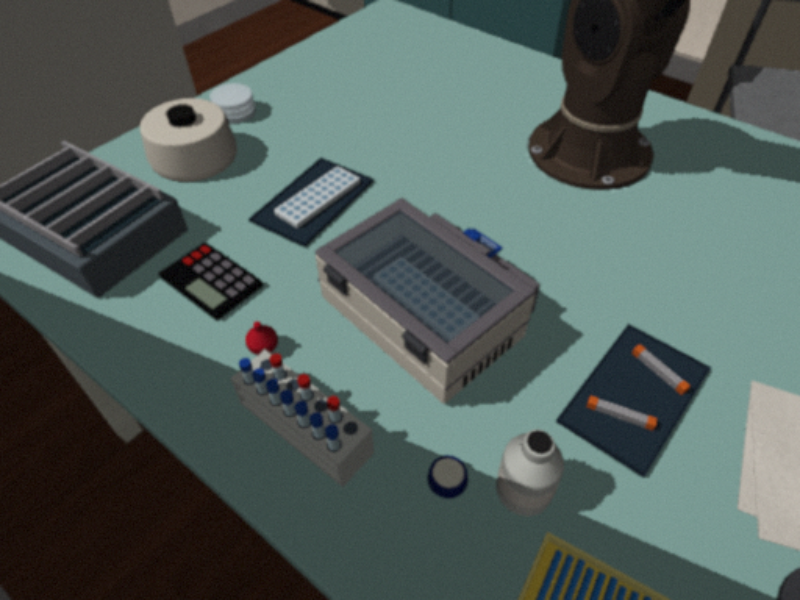

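View pics/top0.png

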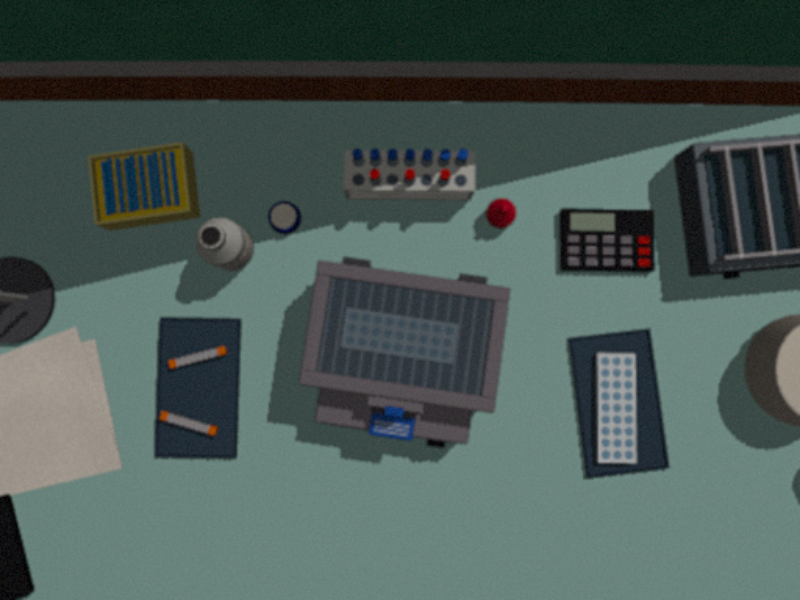

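The top view (800 px wide) shows the box centred at about (405,340), blue key (392,425), bars at (197,357) and (188,423), and the spare plate at (616,407). The scene view agrees. I'll measure these next.

```bash
cat > h.py <<'E'
import numpy as np,cv2
from plant import sensors,imaging
def cam(n,o=None):
    i=imaging.camera_info(n);K=np.array(i['intrinsics']);k1=float(i['k1'])
    if n=='wrist':
        T=np.eye(4);T[:3,:3]=o['tcp_rot'];T[:3,3]=o['ee_pos'];T=T@np.array(i['T_tool_cam'])
        R=T[:3,:3].T;t=-R@T[:3,3]
    else: R=cv2.Rodrigues(np.array(i['rvec'],float))[0];t=np.array(i['tvec'],float).ravel()
    return K,k1,R,t
def unproj(c,px,z):
    K,k1,R,t=c;px=np.asarray(px,float).reshape(-1,1,2)
    u=cv2.undistortPoints(px,K,np.array([k1,0,0,0,0]))[:,0]
    d=np.c_[u,np.ones(len(u))]@R;C=-R.T@t
    return C+d*((z-C[2])/d[:,2])[:,None]
def proj(c,P):
    K,k1,R,t=c
    return cv2.projectPoints(np.asarray(P,float).reshape(-1,3),cv2.Rodrigues(R)[0],t,K,np.array([k1,0,0,0,0]))[0][:,0]
def blobs(m,amin):
    cs,_=cv2.findContours(m.astype(np.uint8),cv2.RETR_EXTERNAL,cv2.CHAIN_APPROX_NONE)
    return [c for c in cs if cv2.contourArea(c)>=amin]
def rect(c,cnt,z):
    P=unproj(c,cnt[:,0],z)[:,:2]
    (x,y),(w,h),a=cv2.minAreaRect((P*1000).astype(np.float32))
    if w<h: w,h,a=h,w,a+90
    a=(a+90)%180-90
    return np.round([x,y,w,h,a],1)   # mm, deg of long axis
E
python3 - <<'E'
from h import *
im=np.load('top0.npy');c=cam('top');hsv=cv2.cvtColor(im,cv2.COLOR_RGB2HSV)
H,S,V=[hsv[...,k].astype(int) for k in range(3)]
print('cam',-c[2].T@c[3])
print('blue');[print(rect(c,b,.084),cv2.boundingRect(b)) for b in blobs((H>105)&(H<125)&(S>150)&(V>80),20)]
print('orange')
for b in blobs((H<15)&(S>150)&(V>120),8):
    print(rect(c,b,.02),unproj(c,b[:,0].mean(0),.02).round(4),cv2.boundingRect(b))
r=im.astype(int)
roi=np.zeros(im.shape[:2],bool);roi[210:310,360:430]=1
m=roi&(V>150)&(S<60);m=cv2.morphologyEx(m.astype(np.uint8),cv2.MORPH_CLOSE,np.ones((5,5)))
print('plate');[print(rect(c,b,.018)) for b in blobs(m,200)]
roi[:]=0;roi[160:275,185:335]=1
for p in [(210,250),(202,170),(255,180),(322,200),(300,170),(180,200)]: print(p,hsv[p[1],p[0]])
E
```

```text
cam [0.55077381 0.01697691 1.07110017]
blue
[430.5  23.6  63.6  29.2 -89.4] (236, 268, 29, 14)
[456.1  19.6  27.3  12.6  81.2] (246, 260, 13, 7)
[ 8.404e+02 -7.950e+01  1.450e+01  1.170e+01 -1.000e-01] (293, 95, 6, 7)
orange
[418.2 303.2   9.8   9.6 -89.2] [[0.4184 0.3026 0.02  ]] (133, 273, 5, 5)
[439.6 378.9  11.4   9.4 -17. ] [[0.4401 0.3783 0.02  ]] (103, 263, 5, 6)
[521.4 367.9  10.1   9.8 -89.3] [[0.521  0.3677 0.02  ]] (108, 230, 5, 5)
[541.7 292.1   9.9   9.8 -89.4] [[0.5419 0.2919 0.02  ]] (139, 222, 5, 5)
[ 687.8 -372.4   12.6    5.   -89.5] [[ 0.6876 -0.3729  0.02  ]] (409, 166, 6, 3)
[ 705.3 -372.8   12.6    5.   -89.5] [[ 0.7053 -0.3728  0.02  ]] (409, 159, 6, 3)
[827.1 -58.3  10.7  10.7 -44.2] [[ 0.8269 -0.0583  0.02  ]] (282, 109, 6, 5)
[ 8.279e+02 -2.200e+00  1.020e+01  1.000e+01  4.000e-01] [[ 0.8274 -0.0016  0.02  ]] (260, 108, 5, 5)
plate
[ 458.1 -326.9  164.9   56.4   -0.8]
(210, 250) [150  12  44]
(202, 170) [ 83  48 111]
(255, 180) [ 8 12 88]
(322, 200) [145  18  83]
(300, 170) [ 82  49 136]
(180, 200) [ 84  52 132]
```

Run:
```python
from h import *
im=np.load('top0.npy');c=cam('top');hsv=cv2.cvtColor(im,cv2.COLOR_RGB2HSV)
q=np.array([(318,262),(508,288),(493,410),(303,384)])/1.5625
P=unproj(c,q,.116)[:,:2];print(P.round(4),P.mean(0))
e=[np.linalg.norm(P[i]-P[i-1]) for i in range(4)];print(e)
# front edge direction and back edge direction
for a,b in((0,1),(3,2)): d=P[a]-P[b];print('y-axis dir deg',np.degrees(np.arctan2(-d[0],d[1])))
# line fits: bars' edges of lid: mask of lid greyness
m=(hsv[...,1]<38)&(hsv[...,2]<130);m[:, :185]=0;m[:,335:]=0;m[:160]=0;m[285:]=0
cv2.imwrite('pics/m.png',np.vstack([cv2.resize(im[150:290,180:340,::-1],None,fx=2,fy=2),cv2.cvtColor(cv2.resize(m.astype(np.uint8)*255,None,fx=1,fy=1)[150:290,180:340],cv2.COLOR_GRAY2BGR).repeat(2,0).repeat(2,1)]))
```

```text
[[ 0.6698  0.1298]
 [ 0.6346 -0.1424]
 [ 0.462  -0.1205]
 [ 0.4958  0.148 ]] [0.56556727 0.00373293]
[np.float64(0.17489721148694484), np.float64(0.27450499236681947), np.float64(0.1740116289115814), np.float64(0.27059224855606295)]
y-axis dir deg -7.3578791132632855
y-axis dir deg -7.181379148801594
```

View pics/m.png

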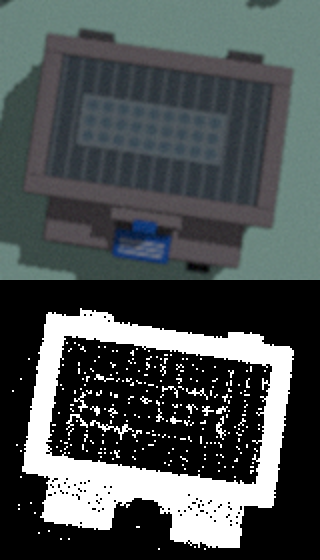

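The lid corners in the crop give a 174 × 272 mm rectangle (nominal 180 × 280), yaw about -7.3°. That agrees with the key position, so the dryer origin is about (0.564, 0.005). Next I'll plan the approach to the key.

```bash
cat >> h.py <<'E'
from scipy.spatial.transform import Rotation as Ro
D0=np.array([.564,.005,0]);YAW=np.radians(-7.3)
xd=np.array([np.cos(YAW),np.sin(YAW),0]);yd=np.array([-xd[1],xd[0],0]);Z=np.array([0,0,1.])
def dp(x,y,z): return D0+xd*x+yd*y+Z*z
def RA(phi,f=None): # camera to robot side, closing along dryer y
    f=xd if f is None else f; s,c=np.sin(phi),np.cos(phi); l=np.cross(Z,f)
    return np.c_[-c*f-s*Z, l, s*f-c*Z]
def RB(phi,f=None): # closing along f, tool x to the left of f
    f=xd if f is None else f; s,c=np.sin(phi),np.cos(phi); l=np.cross(Z,f)
    return np.c_[l, c*f+s*Z, s*f-c*Z]
def plan(way,o=None,v=.04,w=.12):
    "way: list of (p,R,grip[,v]); prints rows"
    o=o or sensors.get_obs();p=np.array(o['ee_pos']);R=np.array(o['tcp_rot']);rows=[]
    for x in way:
        P,Q,g=x[:3];vv=x[3] if len(x)>3 else v
        rv=Ro.from_matrix(R.T@Q).as_rotvec();n=int(np.ceil(max(np.linalg.norm(P-p)/vv,np.linalg.norm(rv)/w,1)))
        p0,R0=p.copy(),R.copy()
        for i in range(1,n+1):
            pt=p0+(P-p0)*i/n;Rt=R0@Ro.from_rotvec(rv*i/n).as_matrix()
            s=np.clip(np.round(R.T@(pt-p),4),-.0415,.0415);t=np.clip(np.round(Ro.from_matrix(R.T@Rt).as_rotvec(),3),-.124,.124)
            rows.append([*s.tolist(),*t.tolist(),g]);p=p+R@s;R=R@Ro.from_rotvec(t).as_matrix()
    for i in range(0,len(rows),8): print(str(rows[i:i+8]).replace(' ','').replace('-0.0,','0,').replace('0.0,','0,'))
    print('end',p.round(4),'from',np.round(o['ee_pos'],4))
E
python3 - <<'E'
from h import *
R=RA(np.radians(15))
plan([(dp(-.133,0,.125),R,255),(dp(-.133,0,.092),R,255,.02)])
print(dp(-.133,0,.09))
E
```

```text
[[-0.0257,-0.0286,0.0071,-0.003,-0.017,-0.019,255],[-0.0251,-0.0291,0.0074,-0.002,-0.018,-0.02,255],[-0.0243,-0.0296,0.0078,-0.003,-0.017,-0.019,255],[-0.0236,-0.03,0.0082,-0.003,-0.017,-0.019,255],[-0.0229,-0.0306,0.0084,-0.002,-0.018,-0.02,255],[-0.0222,-0.031,0.0088,-0.003,-0.017,-0.019,255],[-0.0214,-0.0314,0.009,-0.002,-0.017,-0.019,255],[-0.0206,-0.0319,0.0094,-0.003,-0.018,-0.019,255]]
[[-0.0198,-0.0322,0.0096,-0.003,-0.017,-0.02,255],[-0.0191,-0.0327,0.0099,-0.002,-0.017,-0.019,255],[-0.0182,-0.0331,0.0101,-0.003,-0.018,-0.019,255],[-0.0175,-0.0334,0.0103,-0.003,-0.017,-0.02,255],[-0.0165,-0.0339,0.0105,-0.002,-0.017,-0.019,255],[-0.0158,-0.0341,0.0107,-0.003,-0.018,-0.019,255],[-0.0149,-0.0345,0.0109,-0.003,-0.017,-0.02,255],[0.0043,0,0.0159,0,0,0,255]]
[[0.0042,0,0.016,0,0,0,255]]
end [0.4321 0.0219 0.092 ] from [0.254  0.5706 0.2306]
[0.43207804 0.02189959 0.09      ]
```

Emit:
send_rows --pt "-0.025 -0.029 0.007 -0.003 -0.017 -0.019 255" --pt "-0.025 -0.029 0.007 -0.003 -0.018 -0.02 255" --pt "-0.024 -0.03 0.008 -0.003 -0.017 -0.019 255" --pt "-0.024 -0.03 0.008 -0.003 -0.017 -0.019 255" --pt "-0.023 -0.031 0.008 -0.002 -0.018 -0.02 255" --pt "-0.022 -0.031 0.009 -0.003 -0.017 -0.019 255" --pt "-0.021 -0.031 0.009 -0.002 -0.017 -0.019 255" --pt "-0.021 -0.032 0.009 -0.003 -0.018 -0.019 255" --newtons 30

```text
time_s: 0.77
ee_pos: [0.3481, 0.2762, 0.1751]
tcp_rot: [[-0.956, 0.26, 0.138], [0.259, 0.966, -0.026], [-0.14, 0.011, -0.99]]
wrist_force: [0.6, -0.2, -0.1]
opening: -0.0
grip_force: 0.0
```

Emit:
send_rows --pt "-0.02 -0.032 0.01 -0.003 -0.017 -0.02 255" --pt "-0.019 -0.033 0.01 -0.002 -0.017 -0.019 255" --pt "-0.018 -0.033 0.01 -0.003 -0.018 -0.019 255" --pt "-0.017 -0.033 0.01 -0.003 -0.017 -0.02 255" --pt "-0.017 -0.034 0.01 -0.002 -0.017 -0.019 255" --pt "-0.016 -0.034 0.011 -0.003 -0.018 -0.019 255" --pt "-0.015 -0.034 0.011 -0.003 -0.017 -0.02 255" --pt "0 0 0 0 0 0 255"

```text
time_s: 1.43
ee_pos: [0.4312, 0.0156, 0.1249]
tcp_rot: [[-0.957, 0.133, 0.257], [0.128, 0.991, -0.035], [-0.259, -0.0, -0.966]]
wrist_force: [-0.2, -0.0, 0.5]
opening: -0.0
grip_force: 0.0
```

Run:
```python
from h import *
o=sensors.get_obs();print(o['time_s'],np.round(o['ee_pos'],4),np.round(o['joint_pos'],2),o['opening'],np.round(o['wrist_force'],2))
im=imaging.camera('wrist');cv2.imwrite('pics/w1.png',im[...,::-1])
c=cam('wrist',o)
hsv=cv2.cvtColor(im,cv2.COLOR_RGB2HSV);H,S,V=[hsv[...,k].astype(int) for k in range(3)]
for b in blobs((H>105)&(H<125)&(S>150)&(V>60),100): print(rect(c,b,.084),cv2.boundingRect(b))
R=RA(np.radians(15))
plan([(dp(-.133,0,.092),R,255,.02),(dp(-.133,0,.080),R,255,.002)])
```

```text
1.4333 [0.4312 0.0156 0.1249] [-0.5   0.14  0.29  2.38  0.13  0.38  1.1 ] -3.0369812408828155e-06 [-0.17 -0.04  0.46]
[460.2  19.7  84.   63.6  -7.8] (214, 188, 108, 100)
[[0.004,0.0017,0.0161,0,0,-0.004,255],[0.0039,0.0016,0.0161,-0.001,-0.001,-0.003,255],[0.0004,0,0.0017,0,0,0,255],[0.0005,0,0.0016,0,0,0,255],[0.0004,0,0.0017,0,0,0,255],[0.0005,0,0.0016,0,0,0,255],[0.0004,0,0.0017,0,0,0,255],[0.0005,0,0.0016,0,0,0,255]]
[[0.0004,0,0.0017,0,0,0,255]]
end [0.4321 0.0219 0.08  ] from [0.431  0.0187 0.1252]
```

View pics/w1.png

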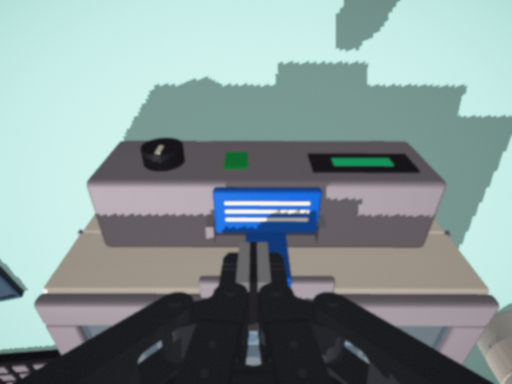

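The wrist view shows the blue pad at columns 214–322, rows 188–236. The catch stem is just below it and the fingers sit at column 253. I'll convert the pad corners.

Run:
```python
from h import *
o=sensors.get_obs();print(np.round(o['ee_pos'],4))
c=cam('wrist',o)
P=unproj(c,[(215,190),(321,189),(320,235),(216,236)],.084);print(P.round(4),P.mean(0))
L=unproj(c,[(37,296),(497,296)],.116);print(L.round(4))
for p in (P.mean(0),*L): d=p-D0;print(d@xd,d@yd)
```

```text
[0.431  0.0187 0.1252]
[[ 0.4159 -0.0015  0.084 ]
 [ 0.4235  0.0594  0.084 ]
 [ 0.4583  0.0581  0.084 ]
 [ 0.4502 -0.0077  0.084 ]] [0.43698099 0.02709272 0.084     ]
[[ 0.4546 -0.1122  0.116 ]
 [ 0.4911  0.1551  0.116 ]]
-0.12879665742484192 0.005774026047673199
-0.0935979581811784 -0.13013135871688308
-0.09142057528229347 0.13962706249743198
```

```bash
sed -i 's/D0=np.array(.*/D0=np.array([.566,.009,0]);YAW=np.radians(-7.5)/' h.py
python3 - <<'E'
from h import *
R=RA(np.radians(15))
plan([(dp(-.133,0,.090),R,255,.02),(dp(-.133,0,.078),R,255,.002)])
E
```

```text
[[0.0035,0.004,0.0173,0,0,-0.002,255],[0.0035,0.004,0.0172,0,-0.001,-0.002,255],[0.0004,0,0.0017,0,0,0,255],[0.0005,0,0.0016,0,0,0,255],[0.0004,0,0.0017,0,0,0,255],[0.0005,0,0.0016,0,0,0,255],[0.0004,0,0.0017,0,0,0,255],[0.0005,0,0.0017,0,0,0,255]]
[[0.0004,0,0.0016,0,0,0,255]]
end [0.4342 0.0263 0.078 ] from [0.431  0.0187 0.1252]
```

Emit:
send_rows --pt "0.0035 0.004 0.017 0 0 -0.002 255" --pt "0.0035 0.004 0.017 0 0 -0.002 255" --pt "0.0005 0 0.0015 0 0 0 255" --pt "0.0005 0 0.0015 0 0 0 255" --pt "0.0005 0 0.0015 0 0 0 255" --pt "0.0005 0 0.0015 0 0 0 255"

```text
time_s: 1.98
ee_pos: [0.4344, 0.0313, 0.0854]
tcp_rot: [[-0.958, 0.122, 0.258], [0.118, 0.993, -0.03], [-0.26, 0.002, -0.966]]
wrist_force: [-1.5, 0.3, 3.2]
opening: 0.0001
grip_force: 1.2
```

Emit:
send_rows --pt "0.0005 0 0.002 0 0 0 255" --pt "0.0005 0 0.002 0 0 0 255"

```text
time_s: 2.15
ee_pos: [0.434, 0.0311, 0.081]
tcp_rot: [[-0.958, 0.122, 0.258], [0.119, 0.992, -0.03], [-0.259, 0.002, -0.966]]
wrist_force: [-4.2, 2.6, 4.6]
opening: -0.0001
grip_force: 2.5
```

Run:
```python
from h import *
o=sensors.get_obs();print(o['time_s'],np.round(o['ee_pos'],4),np.round(o['wrist_force'],2))
im=imaging.camera('scene');np.save('s1.npy',im);print(np.abs(im.astype(int)-np.load('scene0.npy'))[120:260,200:345].mean())
cv2.imwrite('pics/s1.png',cv2.resize(im[60:300,150:400,::-1],None,fx=2,fy=2))
```

```text
2.15 [0.434  0.0311 0.081 ] [-4.21  2.57  4.59]
13.799802955665024
```

View pics/s1.png

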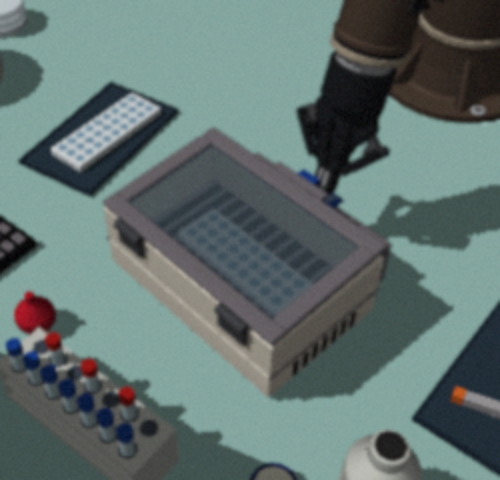

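The crop shows the fingers on the pad and the lid still at the rim, either just let go or not yet. I'll press slightly further, easing towards the robot.

Emit:
send_rows --pt "0.002 0 0.001 0 0 0 255" --pt "0 0 0.001 0 0 0 255" --pt "0 0 0 0 0 0 255"

```text
time_s: 2.45
ee_pos: [0.4339, 0.0312, 0.0795]
tcp_rot: [[-0.958, 0.123, 0.26], [0.119, 0.992, -0.029], [-0.262, 0.003, -0.965]]
wrist_force: [-9.9, 1.8, 31.3]
opening: 0.0002
grip_force: 16.4
```

Run:
```python
from h import *
o=sensors.get_obs();print(o['time_s'],np.round(o['ee_pos'],4),np.round(o['wrist_force'],2))
im=imaging.camera('scene');print(np.abs(im.astype(int)-np.load('s1.npy'))[120:260,200:345].mean());np.save('s2.npy',im)
```

```text
2.45 [0.4339 0.0312 0.0795] [-9.88  1.76 31.33]
13.32192118226601
```

Emit:
send_rows --pt "0 0 -0.003 0 0 0 255" --pt "0 0 -0.01 0 0 0 255" --pt "0.01 0 -0.03 0 0 0 150" --pt "0.01 0 -0.03 0 0 0 80" --pt "0 0 -0.02 0 0 0 80" --pt "0 0 0 0 0 0 80"

```text
time_s: 3.0
ee_pos: [0.3904, 0.0367, 0.166]
tcp_rot: [[-0.957, 0.122, 0.262], [0.119, 0.992, -0.027], [-0.263, 0.005, -0.965]]
wrist_force: [1.1, 0.1, 0.9]
opening: 0.0483
grip_force: 0.0
```

Run:
```python
from h import *
o=sensors.get_obs();print(o['time_s'],np.round(o['ee_pos'],4),np.round(o['wrist_force'],2),o['opening'])
a=imaging.camera('scene');b=imaging.camera('top');np.save('t3.npy',b)
cv2.imwrite('pics/st3.png',np.hstack([cv2.resize(a[60:300,150:400,::-1],(400,384)),cv2.resize(b[130:322,160:360,::-1],(400,384))]))
```

```text
3.0 [0.3904 0.0367 0.166 ] [1.1  0.12 0.89] 0.04831912305082886
```

View pics/st3.png

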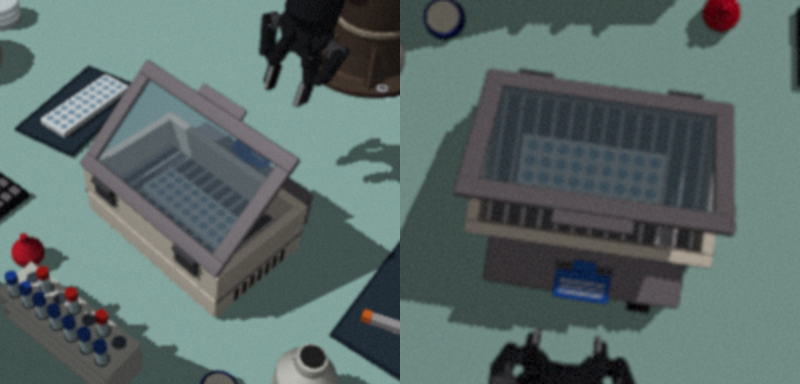

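Lid popped half open. The lip's free edge middle is at crop (592,232) in the top half and about (225,97) in the scene half. I'll solve for its angle.

Run:
```python
from h import *
o=sensors.get_obs()
for t in np.arange(.4,1.0,.1):
    P=dp(.09-.195*np.cos(t),0,.106+.195*np.sin(t)); print(round(t,2),P.round(3),proj(cam('top'),P).round(1),proj(cam('scene'),P).round(1))
print('obs',256,246,290.6,121); print(np.round(o['joint_pos'],2))
```

```text
0.4 [0.477 0.021 0.182] [[251.3 257.4]] [[299.4 131.7]]
0.5 [0.486 0.02  0.199] [[251.8 253.9]] [[297.4 127.3]]
0.6 [0.496 0.018 0.216] [[252.5 249.4]] [[294.8 123.4]]
0.7 [0.507 0.017 0.232] [[253.3 243.8]] [[291.4 120.1]]
0.8 [0.521 0.015 0.246] [[254.3 237.3]] [[287.4 117.5]]
0.9 [0.535 0.013 0.259] [[255.4 229.8]] [[282.7 115.5]]
obs 256 246 290.6 121
[-0.66 -0.02  0.32  2.41  0.24  0.52  0.92]
```

Run:
```python
from h import *
t=.67;L=dp(.09-.195*np.cos(t),0,.106+.195*np.sin(t))
R=RB(np.radians(25))
print(L)
plan([(dp(-.14,0,.30),R,80),(L+R[:,1]*.014-R[:,2]*.025,R,80)])
```

```text
[0.50369242 0.01720295 0.22709227]
[[-0.0051,-0.0003,-0.0087,-0.009,-0.01,0.112,80],[-0.0053,0.0003,-0.0086,-0.01,-0.01,0.113,80],[-0.0052,0.0011,-0.0086,-0.009,-0.01,0.112,80],[-0.0052,0.0017,-0.0085,-0.009,-0.01,0.112,80],[-0.005,0.0023,-0.0085,-0.009,-0.01,0.113,80],[-0.0048,0.0029,-0.0084,-0.01,-0.01,0.112,80],[-0.0045,0.0036,-0.0082,-0.009,-0.01,0.113,80],[-0.0042,0.0042,-0.0083,-0.009,-0.01,0.112,80]]
[[-0.0037,0.0046,-0.0081,-0.009,-0.01,0.112,80],[-0.0033,0.0051,-0.0081,-0.01,-0.01,0.113,80],[-0.0028,0.0056,-0.0079,-0.009,-0.01,0.112,80],[-0.0022,0.0059,-0.0079,-0.009,-0.01,0.112,80],[-0.0016,0.0062,-0.0079,-0.009,-0.01,0.113,80],[-0.001,0.0064,-0.0077,-0.01,-0.01,0.112,80],[0,0.0177,0.0246,0,0,0,80],[0,0.0177,0.0245,0,0,0,80]]
[[0,0.0177,0.0246,0,0,0,80]]
end [0.5058 0.0169 0.2557] from [0.3905 0.0367 0.1637]
```

Emit:
send_rows --pt "-0.005 0 -0.009 -0.009 -0.01 0.112 80" --pt "-0.005 0 -0.009 -0.01 -0.01 0.113 80" --pt "-0.005 0.001 -0.009 -0.009 -0.01 0.112 80" --pt "-0.005 0.002 -0.009 -0.009 -0.01 0.112 80" --pt "-0.005 0.002 -0.009 -0.009 -0.01 0.113 80" --pt "-0.005 0.003 -0.008 -0.01 -0.01 0.112 80" --pt "-0.004 0.004 -0.008 -0.009 -0.01 0.113 80" --pt "-0.004 0.004 -0.008 -0.009 -0.01 0.112 80"

```text
time_s: 3.77
ee_pos: [0.4099, 0.0314, 0.241]
tcp_rot: [[-0.483, 0.8, 0.355], [0.854, 0.521, -0.012], [-0.195, 0.297, -0.935]]
wrist_force: [-0.4, -0.2, -0.1]
opening: 0.0586
grip_force: 0.0
```

Emit:
send_rows --pt "-0.004 0.005 -0.008 -0.009 -0.01 0.112 80" --pt "-0.003 0.005 -0.008 -0.01 -0.01 0.113 80" --pt "-0.003 0.006 -0.008 -0.009 -0.01 0.112 80" --pt "-0.002 0.006 -0.008 -0.009 -0.01 0.112 80" --pt "-0.001 0.006 -0.008 -0.009 -0.01 0.113 80" --pt "-0.001 0.006 -0.008 -0.01 -0.01 0.112 80"

```text
time_s: 4.27
ee_pos: [0.4259, 0.0285, 0.2994]
tcp_rot: [[0.137, 0.899, 0.415], [0.991, -0.124, -0.058], [-0.001, 0.419, -0.908]]
wrist_force: [-0.6, 0.1, -0.2]
opening: 0.0589
grip_force: 0.0
```

Run:
```python
from h import *
o=sensors.get_obs();print(o['time_s'],np.round(o['joint_pos'],2),np.round(o['tcp_rot'],2).tolist())
a=imaging.camera('top');m=np.abs(a.astype(int)-np.load('t3.npy')).mean(2)[200:250,230:275];print(m.mean())
t=.67;L=dp(.09-.195*np.cos(t),0,.106+.195*np.sin(t))
R=RB(np.radians(25))
plan([(L+R[:,1]*.014-R[:,2]*.025,R,80),(L+R[:,1]*.014+R[:,2]*.028,R,80,.02)])
```

```text
4.2667 [-0.42 -0.2   0.03  2.23  0.32  0.76 -0.71] [[0.14, 0.9, 0.42], [0.99, -0.12, -0.06], [-0.0, 0.42, -0.91]]
3.175259259259259
[[-0.0003,0.0177,0.025,0,0.001,-0.005,80],[-0.0003,0.0177,0.025,0,0.001,-0.004,80],[-0.0005,0.0177,0.025,-0.001,0.001,-0.005,80],[0,0,0.0177,0,0,0,80],[0,0,0.0177,0,0,0,80],[0,0,0.0176,0,0,0,80]]
end [0.528  0.014  0.2077] from [0.4269 0.029  0.3013]
```

Emit:
send_rows --pt "0 0.018 0.025 0 0.001 -0.005 80" --pt "0 0.018 0.025 0 0.001 -0.004 80" --pt "0 0.018 0.025 0 0.001 -0.005 80" --pt "0 0 0.018 0 0 0 80" --pt "0 0 0.018 0 0 0 80" --pt "0 0 0.017 0 0 0 80" --pt "0 0 0 0 0 0 80"

```text
time_s: 4.9
ee_pos: [0.5267, 0.0146, 0.2026]
tcp_rot: [[0.116, 0.904, 0.412], [0.993, -0.101, -0.056], [-0.009, 0.415, -0.91]]
wrist_force: [0.2, -0.7, -0.3]
opening: 0.0588
grip_force: 0.0
```

Run:
```python
from h import *
o=sensors.get_obs();print(o['time_s'],np.round(o['ee_pos'],4),np.round(o['joint_pos'],2),np.round(o['wrist_force'],2))
a=imaging.camera('scene');b=imaging.camera('wrist')
cv2.imwrite('pics/st4.png',np.hstack([cv2.resize(a[20:260,170:370,::-1],(320,384)),cv2.resize(b[...,::-1],(480,360)).copy() if 0 else cv2.resize(b[...,::-1],(480,384))]))
```

```text
4.9 [0.5267 0.0146 0.2026] [-0.38  0.1   0.16  2.22  0.32  0.44 -0.6 ] [ 0.22 -0.7  -0.28]
```

View pics/st4.png

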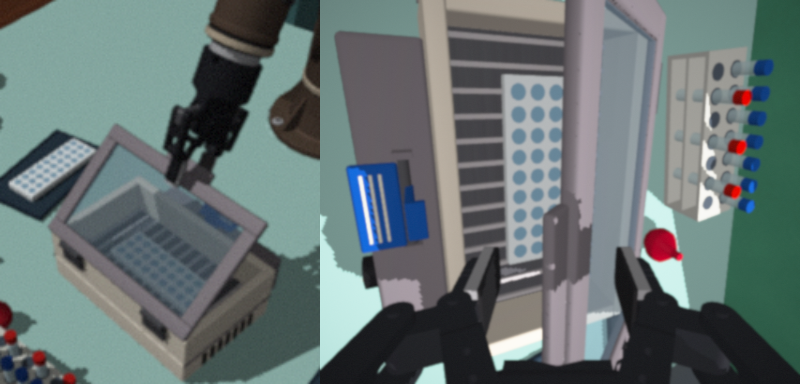

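The lip sits between the fingers: lip at (555,230), fingers at (485,285) and (632,285). Next is the arc.

```bash
cat >> h.py <<'E'
def lidpose(t,off,g,v,dep=.028):
    phi=min(np.radians(25),np.pi/2-t);R=RB(phi)
    L=dp(.09-.195*np.cos(t),0,.106+.195*np.sin(t))
    return (L+R[:,1]*off+R[:,2]*dep,R,g,v)
E
python3 - <<'E'
from h import *
w=[lidpose(.67,.025,80,.008)]
for t,off,g in [(.75,.025,80),(.85,.024,90),(.95,.02,120),(1.05,.016,150),(1.13,.012,170),(1.2,.009,190)]: w.append(lidpose(t,off,g,.01))
plan(w)
E
```

```text
[[-0.0006,0.0065,-0.0007,-0.003,0,0.008,80],[-0.0005,0.0064,-0.0008,-0.002,0.001,0.008,80],[0,0.0071,-0.0032,0,0,0,80],[0,0.0071,-0.0032,0,0,0,80],[0,0.0087,-0.0032,0,0,0,90],[0,0.0088,-0.0032,0,0,0,90],[0,0.0075,-0.0023,0,0,0,120],[0,0.0074,-0.0022,0,0,0,120]]
[[0,0.0077,-0.0013,0,0,0,150],[0,0.0076,-0.0013,0,0,0,150],[0,0.0058,-0.0004,0,0,0,170],[0,0.0058,-0.0003,0,0,0,170],[0,0.0088,0.0009,0.065,0,0,190]]
end [0.6035 0.004  0.2649] from [0.527  0.015  0.2055]
```

Emit:
send_rows --pt "-0.0005 0.0065 -0.0005 -0.003 0 0.008 80" --pt "-0.0005 0.0065 -0.001 -0.002 0 0.008 80" --pt "0 0.007 -0.003 0 0 0 80" --pt "0 0.007 -0.003 0 0 0 80" --pt "0 0.009 -0.003 0 0 0 90" --pt "0 0.009 -0.003 0 0 0 90" --pt "0 0.0075 -0.0025 0 0 0 120" --pt "0 0.0075 -0.002 0 0 0 120"

```text
time_s: 5.67
ee_pos: [0.5746, 0.0084, 0.2497]
tcp_rot: [[0.132, 0.897, 0.422], [0.991, -0.12, -0.055], [0.002, 0.426, -0.905]]
wrist_force: [0.7, -0.1, -0.9]
opening: 0.045
grip_force: 0.1
```

Run:
```python
from h import *
o=sensors.get_obs();print(o['time_s'],np.round(o['ee_pos'],4),np.round(o['joint_pos'],2),np.round(o['wrist_force'],2),o['opening'])
b=imaging.camera('wrist');cv2.imwrite('pics/w5.png',b[...,::-1])
```

```text
5.6667 [0.5746 0.0084 0.2497] [-0.34  0.11  0.16  2.07  0.22  0.55 -0.48] [ 0.65 -0.09 -0.86] 0.045002836517634974
```

View pics/w5.png

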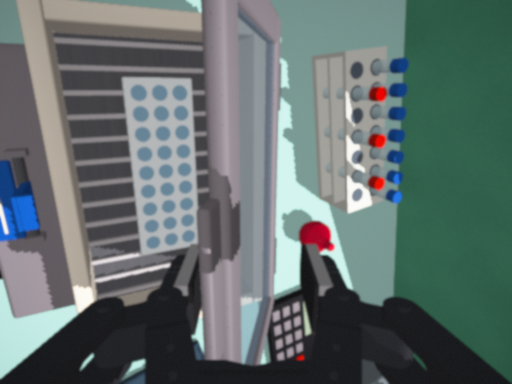

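The lip (205,240) rides on the near finger and follows it. I'll carry on along the arc.

Run:
```python
from h import *
w=[lidpose(t,off,g,v) for t,off,g,v in [(1.05,.016,150,.01),(1.13,.012,170,.01),(1.2,.009,190,.01),(1.3,.008,195,.008),(1.4,.007,200,.008),(1.5,.006,200,.007),(1.6,.005,200,.005),(1.7,.004,200,.004),(1.8,.004,200,.004),(1.86,.004,200,.003)]]
plan(w)
```

```text
[[-0.0003,0.0054,-0.0006,0.003,-0.001,-0.001,150],[-0.0004,0.0054,-0.0007,0.003,0,-0.001,150],[0,0.0058,-0.0003,0,0,0,170],[0,0.0058,-0.0004,0,0,0,170],[0,0.0088,0.001,0.065,0,0,190],[0,0.0078,0.0008,0.05,0,0,195],[0,0.0078,0.0004,0.05,0,0,195],[0,0.0078,0.0008,0.05,0,0,200]]
[[0,0.0079,0.0004,0.05,0,0,200],[0,0.0052,0.0005,0.033,0,0,200],[0,0.0052,0.0003,0.034,0,0,200],[0,0.0053,0.0001,0.033,0,0,200],[0,0.0039,0.0003,0.025,0,0,200],[0,0.0039,0.0003,0.025,0,0,200],[0,0.0039,0.0001,0.025,0,0,200],[0,0.0039,0,0.025,0,0,200]]
[[0,0.0039,0.0003,0.025,0,0,200],[0,0.0039,0.0002,0.025,0,0,200],[0,0.004,0.0002,0.025,0,0,200],[0,0.0039,0,0.025,0,0,200],[0,0.0033,0.0002,0.02,0,0,200],[0,0.0034,0.0002,0.02,0,0,200],[0,0.0033,0.0001,0.02,0,0,200],[0,0.0034,0.0001,0.02,0,0,200]]
[[0,0.0033,-0.0001,0.02,0,0,200],[0,0.0025,0.0001,0.015,0,0,200],[0,0.0025,0.0002,0.015,0,0,200],[0,0.0025,0,0.015,0,0,200],[0,0.0025,0.0001,0.015,0,0,200]]
end [ 0.7062 -0.0094  0.2649] from [0.5761 0.0084 0.2508]
```

Emit:
send_rows --pt "0 0.0055 -0.0005 0.003 0 0 150" --pt "0 0.0055 -0.0005 0.003 0 0 150" --pt "0 0.006 -0.0005 0 0 0 170" --pt "0 0.006 -0.0005 0 0 0 170" --pt "0 0.009 0.001 0.065 0 0 190" --pt "0 0.008 0.001 0.05 0 0 195" --pt "0 0.008 0.0005 0.05 0 0 195" --pt "0 0.008 0.001 0.05 0 0 200"

```text
time_s: 6.38
ee_pos: [0.6262, 0.0017, 0.2687]
tcp_rot: [[0.131, 0.968, 0.213], [0.991, -0.128, -0.026], [0.002, 0.215, -0.977]]
wrist_force: [1.2, 0.0, -0.5]
opening: 0.0183
grip_force: 0.0
```

Emit:
send_rows --pt "0 0.008 0.0005 0.05 0 0 200" --pt "0 0.005 0.0005 0.033 0 0 200" --pt "0 0.005 0.0005 0.033 0 0 200" --pt "0 0.005 0 0.033 0 0 200" --pt "0 0.004 0.0005 0.025 0 0 200" --pt "0 0.004 0 0.025 0 0 200" --pt "0 0.004 0 0.025 0 0 200" --pt "0 0.004 0 0.025 0 0 200"

```text
time_s: 7.05
ee_pos: [0.6646, -0.0035, 0.2703]
tcp_rot: [[0.131, 0.991, -0.032], [0.991, -0.131, 0.006], [0.001, -0.032, -0.999]]
wrist_force: [-0.4, 0.4, -0.9]
opening: 0.0187
grip_force: 0.0
```

Emit:
send_rows --pt "0 0.004 0.0005 0.025 0 0 200" --pt "0 0.004 0 0.025 0 0 200" --pt "0 0.004 0 0.025 0 0 200" --pt "0 0.004 0 0.025 0 0 200" --pt "0 0.0035 0 0.02 0 0 200" --pt "0 0.0035 0 0.02 0 0 200"

```text
time_s: 7.55
ee_pos: [0.6872, -0.0065, 0.2675]
tcp_rot: [[0.131, 0.977, -0.17], [0.991, -0.129, 0.024], [0.001, -0.171, -0.985]]
wrist_force: [-0.3, -0.7, 0.2]
opening: 0.0184
grip_force: 0.1
```

Run:
```python
from h import *
o=sensors.get_obs();print(o['time_s'],np.round(o['ee_pos'],4),np.round(o['joint_pos'],2),np.round(o['wrist_force'],2),o['opening'])
print(lidpose(1.71,.004,0,0)[0])
w=[lidpose(t,off,g,v) for t,off,g,v in [(1.8,.004,200,.004),(1.86,.003,200,.003)]]
plan(w)
```

```text
7.55 [ 0.6872 -0.0065  0.2675] [-0.13  0.63  0.15  1.17 -0.11  1.52 -0.12] [-0.33 -0.73  0.22] 0.018406341095904184
[ 0.68213122 -0.00628897  0.27082956]
[[-0.0001,0.0031,-0.0006,0.019,-0.001,0,200],[-0.0002,0.0032,-0.0007,0.019,0,0,200],[-0.0001,0.0031,-0.0008,0.019,-0.001,0,200],[0,0.0023,0.0001,0.015,0,0,200],[0,0.0022,0.0001,0.015,0,0,200],[0,0.0023,0.0001,0.015,0,0,200],[0,0.0022,0,0.015,0,0,200]]
end [ 0.7053 -0.0093  0.2652] from [ 0.6872 -0.0065  0.2675]
```

Emit:
send_rows --pt "0 0.003 -0.0005 0.019 0 0 200" --pt "0 0.003 -0.0005 0.019 0 0 200" --pt "0 0.003 -0.0005 0.019 0 0 200" --pt "0 0.002 0 0.015 0 0 200" --pt "0 0.002 0 0.015 0 0 200"

```text
time_s: 7.97
ee_pos: [0.6999, -0.0082, 0.2663]
tcp_rot: [[0.131, 0.958, -0.254], [0.991, -0.127, 0.035], [0.001, -0.256, -0.967]]
wrist_force: [-0.3, 0.0, -0.1]
opening: 0.0185
grip_force: 0.0
```

Emit:
send_rows --pt "0 0.002 0 0.015 0 0 200" --pt "0 0.002 0 0.015 0 0 200" --pt "0 0.0015 0 0 0 0 200"

```text
time_s: 8.22
ee_pos: [0.7051, -0.009, 0.2644]
tcp_rot: [[0.131, 0.95, -0.283], [0.991, -0.126, 0.039], [0.001, -0.286, -0.958]]
wrist_force: [0.6, -0.2, -0.8]
opening: 0.0184
grip_force: 0.0
```

Emit:
send_rows --pt "0 0.0015 0 0 0 0 200" --pt "0 0.0015 0 0 0 0 200"

```text
time_s: 8.38
ee_pos: [0.7079, -0.0093, 0.2644]
tcp_rot: [[0.131, 0.951, -0.281], [0.991, -0.126, 0.039], [0.001, -0.284, -0.959]]
wrist_force: [0.3, 0.3, -0.2]
opening: 0.0183
grip_force: 0.0
```

Emit:
send_rows --pt "0 0.0015 0 0 0 0 200" --pt "0 0.0015 0 0 0 0 200" --pt "0 0.0015 0 0 0 0 200" --pt "0 0.0015 0 0 0 0 200"

```text
time_s: 8.72
ee_pos: [0.7109, -0.0096, 0.2637]
tcp_rot: [[0.131, 0.949, -0.287], [0.991, -0.125, 0.039], [0.001, -0.289, -0.957]]
wrist_force: [-18.7, 1.8, 9.5]
opening: 0.0185
grip_force: 10.4
```

Emit:
send_rows --pt "0 0.0015 0 0 0 0 200" --pt "0 0.0015 0 0 0 0 200"

```text
time_s: 8.88
ee_pos: [0.7111, -0.0097, 0.2636]
tcp_rot: [[0.131, 0.947, -0.293], [0.991, -0.125, 0.04], [0.001, -0.295, -0.955]]
wrist_force: [-33.0, 2.3, 16.6]
opening: 0.0181
grip_force: 17.9
```

Run:
```python
from h import *
o=sensors.get_obs();print(o['time_s'],np.round(o['wrist_force'],2))
b=imaging.camera('wrist');np.save('w6.npy',b);a=imaging.camera('scene')
cv2.imwrite('pics/c6.png',np.hstack([b[...,::-1][:, 60:460],cv2.resize(a[40:280,150:400,::-1],(400,384))]))
```

```text
8.8833 [-32.98   2.27  16.6 ]
```

View pics/c6.png

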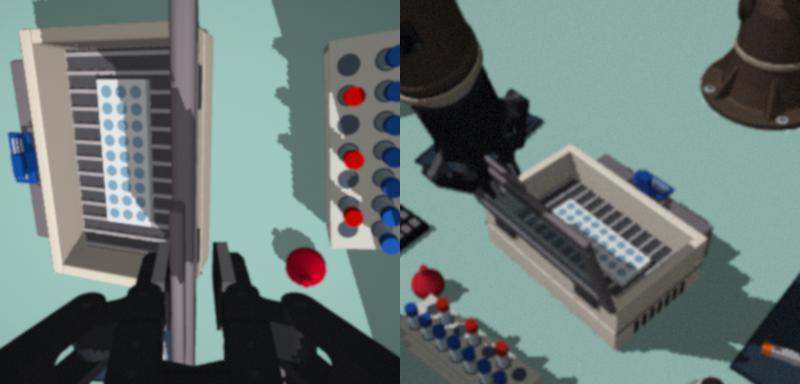

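The lid rests on its stop: 33 N of push gives no motion, and both views show it leaning fully open. I'll back off, open the fingers and withdraw along the lid.

Emit:
send_rows --pt "0 -0.005 0 0 0 0 200" --pt "0 -0.005 0 0 0 0 200" --pt "0 0 0 0 0 0 180" --pt "0 0 -0.02 0 0 0 180" --pt "0 0 -0.03 0 0 0 180" --pt "0 0 -0.03 0 0 0 160"

```text
time_s: 9.48
ee_pos: [0.7291, -0.0122, 0.3422]
tcp_rot: [[0.131, 0.95, -0.282], [0.991, -0.126, 0.038], [0.001, -0.285, -0.959]]
wrist_force: [1.4, -0.3, 1.0]
opening: 0.0314
grip_force: 0.0
```

Run:
```python
from h import *
o=sensors.get_obs();print(o['time_s'],np.round(o['ee_pos'],4),np.round(o['wrist_force'],2),np.round(o['joint_pos'],2))
# low plate from wrist (now and w6) and top
for n in('wrist','top'):
    im=imaging.camera(n);np.save(n+'7.npy',im);c=cam(n,o)
    hsv=cv2.cvtColor(im,cv2.COLOR_RGB2HSV);S,V=hsv[...,1].astype(int),hsv[...,2].astype(int)
    m=((V>150)&(S<45)).astype(np.uint8);m=cv2.morphologyEx(m,cv2.MORPH_CLOSE,np.ones((7,7)))
    for b in blobs(m,300):
        r=rect(c,b,.067)
        if abs(r[0]-566)<120 and abs(r[1])<100: print(n,r,cv2.boundingRect(b))
f=np.array([np.cos(np.radians(164)),np.sin(np.radians(164)),0]) # tool x azimuth 74 => f=-x
b1=np.array([.4293,.3405,0])
f=-np.array([np.cos(np.radians(74)),np.sin(np.radians(74)),0])
R=RA(0,f)
plan([(np.array([.62,.05,.33]),RB(0),150),(b1+Z*.10,R,140)])
```

```text
9.4833 [ 0.7291 -0.0122  0.3422] [ 1.36 -0.27  1.  ] [-0.09  0.81  0.17  0.68 -0.16  1.94 -0.12]
wrist [519.5  -3.2 312.8 177.9  76.5] (112, 39, 112, 215)
wrist [667.8   7.8 299.3  11.9  82.3] (261, 14, 12, 232)
[[0.0118,-0.0274,0.0121,-0.07,0,0,150],[0.0119,-0.0282,0.0101,-0.07,-0.001,0,150],[0.0118,-0.0288,0.0082,-0.069,0,0,150],[0.0119,-0.0293,0.0061,-0.07,-0.001,-0.001,150],[0.0239,-0.0206,0.0209,0,0,0.014,140],[0.0237,-0.021,0.0209,0,0,0.013,140],[0.0233,-0.0212,0.0209,0,0,0.014,140],[0.0231,-0.0216,0.021,0,0,0.013,140]]
[[0.0228,-0.0219,0.0209,0,0,0.014,140],[0.0224,-0.0222,0.0209,0,0,0.013,140],[0.0222,-0.0225,0.0209,0,0,0.014,140],[0.0219,-0.0228,0.0209,0,0,0.013,140],[0.0216,-0.0231,0.0209,0,0,0.014,140],[0.0212,-0.0234,0.0209,0,0,0.013,140],[0.0209,-0.0236,0.0209,0,0,0.014,140]]
end [0.4293 0.3405 0.1   ] from [ 0.7315 -0.0126  0.3462]
```

Emit:
send_rows --pt "0.012 -0.027 0.012 -0.07 0 0 150" --pt "0.012 -0.028 0.01 -0.07 0 0 150" --pt "0.012 -0.029 0.008 -0.069 0 0 150" --pt "0.012 -0.029 0.006 -0.07 0 0 150" --pt "0.024 -0.021 0.021 0 0 0.014 140" --pt "0.024 -0.021 0.021 0 0 0.014 140" --pt "0.023 -0.021 0.021 0 0 0.014 140" --pt "0.023 -0.022 0.021 0 0 0.014 140"

```text
time_s: 10.25
ee_pos: [0.5579, 0.1522, 0.2502]
tcp_rot: [[0.189, 0.981, -0.036], [0.982, -0.189, 0.007], [-0.0, -0.037, -0.999]]
wrist_force: [-0.1, 0.6, -0.4]
opening: 0.0385
grip_force: 0.0
```

Emit:
send_rows --pt "0.023 -0.022 0.021 0 0 0.014 140" --pt "0.022 -0.022 0.021 0 0 0.013 140" --pt "0.022 -0.023 0.021 0 0 0.013 140" --pt "0.022 -0.023 0.021 0 0 0.013 140" --pt "0.022 -0.023 0.021 0 0 0.013 140" --pt "0.021 -0.023 0.021 0 0 0.013 140" --pt "0.021 -0.024 0.021 0 0 0.013 140" --pt "0 0 0 0 0 0 140"

```text
time_s: 10.92
ee_pos: [0.4257, 0.3427, 0.1058]
tcp_rot: [[0.27, 0.962, -0.044], [0.963, -0.27, 0.006], [-0.006, -0.044, -0.999]]
wrist_force: [-0.2, -0.0, 0.2]
opening: 0.0388
grip_force: 0.0
```

```bash
cat >> h.py <<'E'
def oranges(n,o,z=.02,amin=20):
    im=imaging.camera(n);np.save(n+'_o.npy',im);c=cam(n,o)
    hsv=cv2.cvtColor(im,cv2.COLOR_RGB2HSV);H,S,V=[hsv[...,k].astype(int) for k in range(3)]
    bs=blobs((H<16)&(H>4)&(S>150)&(V>100),amin)
    for b in bs: print(n,rect(c,b,z),cv2.boundingRect(b))
    return bs,c
E
python3 - <<'E'
from h import *
o=sensors.get_obs();print(o['time_s'],np.round(o['ee_pos'],4),np.round(o['joint_pos'],2),o['opening'])
oranges('wrist',o)
im=imaging.camera('top');np.save('top8.npy',im);c=cam('top')
hsv=cv2.cvtColor(im,cv2.COLOR_RGB2HSV);S,V=hsv[...,1].astype(int),hsv[...,2].astype(int)
# plate region stats
for y in range(190,240,6): print([tuple(hsv[y,x].tolist()) for x in range(200,320,15)])
E
```

```text
10.9167 [0.4257 0.3427 0.1058] [-0.78  0.46  0.03  1.88 -0.07  0.82 -0.97] 0.038761365607844364
wrist [418.8 302.4  12.5  11.4 -14.7] (254, 242, 17, 14)
wrist [542.8 291.3  13.7  11.5  12.6] (415, 215, 23, 18)
wrist [440.4 379.5  12.8  12.8 -15.1] (254, 138, 19, 19)
wrist [521.5 369.3  14.   13.5 -73.3] (369, 120, 26, 24)
[(48, 17, 77), (120, 52, 39), (60, 16, 48), (165, 7, 73), (120, 7, 37), (132, 44, 29), (90, 7, 37), (15, 16, 65)]
[(16, 35, 161), (84, 34, 38), (30, 8, 34), (165, 8, 61), (165, 10, 49), (15, 15, 34), (105, 18, 29), (113, 17, 59)]
[(17, 38, 170), (114, 36, 35), (99, 18, 98), (100, 7, 103), (30, 3, 80), (120, 20, 39), (144, 67, 38), (0, 17, 44)]
[(21, 36, 170), (165, 28, 37), (113, 10, 99), (105, 5, 102), (102, 13, 99), (80, 8, 97), (70, 4, 171), (0, 27, 28)]
[(19, 31, 171), (143, 11, 93), (75, 3, 166), (98, 29, 156), (103, 14, 125), (90, 4, 129), (110, 5, 170), (144, 41, 31)]
[(18, 34, 173), (10, 13, 118), (100, 61, 146), (101, 76, 141), (100, 14, 166), (83, 6, 171), (113, 6, 171), (77, 45, 40)]
[(17, 31, 147), (150, 2, 103), (15, 15, 70), (150, 3, 84), (107, 14, 167), (104, 55, 144), (8, 6, 158), (158, 52, 39)]
[(21, 34, 106), (140, 10, 73), (170, 7, 115), (0, 5, 51), (139, 44, 46), (140, 19, 40), (162, 10, 126), (0, 0, 34)]
[(21, 44, 92), (140, 14, 56), (20, 7, 109), (105, 7, 69), (130, 26, 60), (116, 30, 59), (165, 18, 115), (158, 21, 48)]
```

```bash
cat >> h.py <<'E'
def RX(az): # tool down, tool x at azimuth az deg
    a=np.radians(az);return RA(0,-np.array([np.cos(a),np.sin(a),0]))
E
python3 - <<'E'
from h import *
R=RX(74.35);b=np.array([.4296,.341,0])
plan([(b+Z*.05,R,140),(b+Z*.0095,R,140,.02)])
E
```

```text
[[0.0012,0.0002,0.0292,-0.019,0.003,-0.002,140],[0.0011,-0.0004,0.0292,-0.02,0.003,-0.002,140],[0,0,0.0135,0,0,0,140],[0,0,0.0135,0,0,0,140],[0,0,0.0135,0,0,0,140]]
end [0.4296 0.341  0.0095] from [0.4309 0.3385 0.1084]
```

Emit:
send_rows --pt "0.001 0 0.029 -0.019 0.003 -0.002 140" --pt "0.001 0 0.029 -0.02 0.003 -0.002 140" --pt "0 0 0.0135 0 0 0 140" --pt "0 0 0.0135 0 0 0 140" --pt "0 0 0.0135 0 0 0 140" --pt "0 0 0 0 0 0 140"

```text
time_s: 11.52
ee_pos: [0.4318, 0.3378, 0.0094]
tcp_rot: [[0.275, 0.961, 0.001], [0.961, -0.275, -0.001], [-0.001, 0.001, -1.0]]
wrist_force: [-0.5, -0.6, -0.2]
opening: 0.0387
grip_force: 0.0
```

Emit:
send_rows --pt "0 0 0 0 0 0 255" --pt "0 0 0 0 0 0 255" --pt "0 0 0 0 0 0 255" --pt "0 0 0 0 0 0 255" --newtons 35

```text
time_s: 11.85
ee_pos: [0.4324, 0.3398, 0.012]
tcp_rot: [[0.274, 0.962, 0.003], [0.962, -0.274, 0.002], [0.003, 0.003, -1.0]]
wrist_force: [0.3, -2.1, 4.5]
opening: 0.0107
grip_force: 36.5
```

Run:
```python
from h import *
o=sensors.get_obs();print(o['time_s'],np.round(o['ee_pos'],4),o['opening'],np.round(o['tcp_rot'],3).tolist())
plan([(o['ee_pos']+Z*.08,np.array(o['tcp_rot']),255,.027),(np.array([.52,.2,.22]),RX(135),255),(dp(-.02,.06,.20),RX(172.5),255)])
```

```text
11.85 [0.4324 0.3398 0.012 ] 0.010657270557878845 [[0.274, 0.962, 0.003], [0.962, -0.274, 0.002], [0.003, 0.003, -1.0]]
[[0.0001,0.0001,-0.0267,0,0,0,255],[0.0001,0,-0.0266,0,0,0,255],[0,0.0001,-0.0267,0,0,0,255],[-0.0122,0.0137,-0.0142,0,0,-0.118,255],[-0.0138,0.0121,-0.0142,0.001,0,-0.118,255],[-0.015,0.0104,-0.0143,0,0,-0.118,255],[-0.0162,0.0085,-0.0142,0.001,0,-0.118,255],[-0.0171,0.0066,-0.0142,0,-0.001,-0.119,255]]
[[-0.0178,0.0045,-0.0142,0.001,0,-0.118,255],[-0.0182,0.0024,-0.0143,0,0,-0.118,255],[-0.0183,0.0002,-0.0142,0.001,0,-0.118,255],[-0.0182,-0.002,-0.0142,0,0,-0.118,255],[-0.0192,-0.0112,0.0033,0,0,-0.109,255],[-0.0179,-0.0132,0.0034,0,0,-0.109,255],[-0.0163,-0.0151,0.0033,0,0,-0.109,255],[-0.0146,-0.0167,0.0033,0,0,-0.109,255]]
[[-0.0127,-0.0183,0.0033,0,0,-0.109,255],[-0.0106,-0.0195,0.0034,0,0,-0.11,255]]
end [0.554  0.0711 0.2   ] from [0.4324 0.3398 0.012 ]
```

Emit:
send_rows --pt "0 0 -0.027 0 0 0 255" --pt "0 0 -0.027 0 0 0 255" --pt "0 0 -0.027 0 0 0 255" --pt "-0.012 0.014 -0.014 0 0 -0.118 255" --pt "-0.014 0.012 -0.014 0 0 -0.118 255" --pt "-0.015 0.01 -0.014 0 0 -0.118 255" --pt "-0.016 0.0085 -0.014 0 0 -0.118 255" --pt "-0.017 0.0065 -0.014 0 0 -0.118 255"

```text
time_s: 12.52
ee_pos: [0.48, 0.2615, 0.1632]
tcp_rot: [[-0.314, 0.95, 0.002], [0.95, 0.313, 0.001], [0.0, 0.003, -1.0]]
wrist_force: [0.9, -1.1, -0.6]
opening: 0.0108
grip_force: 35.7
```

Emit:
send_rows --pt "-0.018 0.0045 -0.014 0 0 -0.118 255" --pt "-0.018 0.0025 -0.014 0 0 -0.118 255" --pt "-0.018 0 -0.014 0 0 -0.118 255" --pt "-0.018 -0.002 -0.014 0 0 -0.118 255" --pt "-0.019 -0.011 0.0035 0 0 -0.109 255" --pt "-0.018 -0.013 0.0035 0 0 -0.109 255" --pt "-0.016 -0.015 0.0035 0 0 -0.109 255" --pt "-0.015 -0.017 0.0035 0 0 -0.109 255"

```text
time_s: 13.18
ee_pos: [0.5411, 0.1137, 0.2043]
tcp_rot: [[-0.941, 0.338, 0.002], [0.338, 0.941, 0.001], [-0.002, 0.002, -1.0]]
wrist_force: [0.2, -0.6, -0.8]
opening: 0.0109
grip_force: 35.7
```

Emit:
send_rows --pt "-0.013 -0.018 0.0035 0 0 -0.109 255" --pt "-0.011 -0.0195 0.0035 0 0 -0.109 255" --pt "0 0 0 0 0 0 255" --pt "0 0 0 0 0 0 255"

```text
time_s: 13.52
ee_pos: [0.5532, 0.07, 0.1968]
tcp_rot: [[-0.991, 0.135, 0.001], [0.135, 0.991, 0.001], [-0.001, 0.001, -1.0]]
wrist_force: [0.5, 0.9, -1.8]
opening: 0.011
grip_force: 35.7
```

Run:
```python
from h import *
o=sensors.get_obs();print(o['time_s'],np.round(o['ee_pos'],4),o['opening'],o['grip_force'],np.round(o['tcp_rot'],3).tolist())
bs,c=oranges('wrist',o,.2)
im=np.load('wrist_o.npy');cv2.imwrite('pics/w9.png',im[...,::-1])
T=np.eye(4)
# held bar ends on height z=tcp-6+14mm
z=o['ee_pos'][2]+.008
for b in bs: print('tool',(np.array(o['tcp_rot']).T@(unproj(c,b[:,0].mean(0),z)[0]-o['ee_pos'])).round(4))
hsv=cv2.cvtColor(im,cv2.COLOR_RGB2HSV);S,V=hsv[...,1].astype(int),hsv[...,2].astype(int)
m=((V>135)&(S<70)).astype(np.uint8);m=cv2.morphologyEx(m,cv2.MORPH_CLOSE,np.ones((5,5)))
for b in blobs(m,800): print(rect(c,b,.067),cv2.boundingRect(b))
```

```text
13.5167 [0.5532 0.07   0.1968] 0.010951637696124573 35.71064651012421 [[-0.991, 0.135, 0.001], [0.135, 0.991, 0.001], [-0.001, 0.001, -1.0]]
wrist [597.6  63.9  13.7  11.7  82.2] (240, 325, 27, 19)
wrist [514.1  75.3  14.4  12.5  -7.8] (239, 165, 29, 32)
wrist [504.2 171.8   8.2   7.  -78.1] (464, 121, 22, 17)
tool [-0.0402 -0.0002 -0.0079]
tool [ 0.0408 -0.0001 -0.0081]
tool [ 0.0631  0.0911 -0.008 ]
[666.5  54.2  69.1  23.4  -7.8] (241, 263, 24, 61)
[ 613.8 -152.8  164.1   96.8   26.9] (0, 177, 127, 146)
[451.7  96.8  72.8  27.7  82.2] (222, 33, 96, 40)
[489.1 204.5 113.   53.5  -0.8] (376, 0, 72, 151)
[573.1 112.4 529.2 205.   66.2] (0, 0, 512, 352)
```

View pics/w9.png

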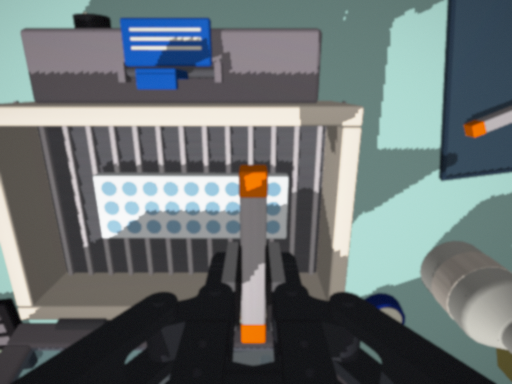

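The bar is held centred (ends at (253,180) and (253,333)). The low plate's corners are near (94,174), (289,174), (287,240) and (100,240). I'll refine its edges by mask.

Run:
```python
from h import *
im=np.load('wrist_o.npy');o=sensors.get_obs();c=cam('wrist',o);print(np.round(o['ee_pos'],4))
P=unproj(c,[(94,174),(289,174.5),(288,240),(100,240)],.067);print(P.round(4));print('c',P.mean(0),[np.linalg.norm(P[i]-P[i-1]).round(4) for i in range(4)])
g=cv2.cvtColor(im,cv2.COLOR_RGB2GRAY).astype(int)
# edge rows on columns, edge cols on rows
def edge(v,lo): d=np.diff(cv2.GaussianBlur(v.astype(np.float32)[None],(5,1),1)[0]);return lo+np.argmax(d)+.5,lo+np.argmin(d)+.5
T=[];B=[];L=[];Rr=[]
for x in list(range(104,235,4))+[276,280,284]:
    T.append((x,edge(g[165:185,x],165)[0]));B.append((x,edge(g[228:250,x],228)[1]))
for y in range(180,236,4):
    L.append((edge(g[y,85:112],85)[0],y));Rr.append((edge(g[y,276:300],276)[1],y))
out=[]
for n,e in zip('TBLR',(T,B,L,Rr)):
    Q=unproj(c,e,.067);d=np.array([((q-D0)@xd,(q-D0)@yd) for q in Q]);
    a,b=(d[:,1],d[:,0]) if n in'TB' else (d[:,0],d[:,1])
    k=np.abs(b-np.median(b))<.003;p=np.polyfit(a[k],b[k],1);print(n,k.sum(),'pos',np.median(b).round(4),'slope deg',np.degrees(p[0]).round(2))
```

```text
[0.5531 0.0717 0.197 ]
[[ 0.5273 -0.0636  0.067 ]
 [ 0.5504  0.1038  0.067 ]
 [ 0.6128  0.0966  0.067 ]
 [ 0.5893 -0.0761  0.067 ]]
c [0.56992177 0.01516778 0.067     ] [np.float64(0.0633), np.float64(0.169), np.float64(0.0628), np.float64(0.1743)]
T 36 pos -0.0273 slope deg 0.21
B 36 pos 0.0319 slope deg 0.52
L 14 pos -0.0793 slope deg -0.45
R 14 pos 0.0912 slope deg -0.41
```

```bash
cat >> h.py <<'E'
PC=np.array([.5691,.0147,0]);PY=np.radians(-7.9)
pxv=np.array([np.cos(PY),np.sin(PY),0]);pyv=np.array([-pxv[1],pxv[0],0])
E
python3 - <<'E'
from h import *
t=PC+pyv*.065;R=RX(172.1);print(t)
plan([(t+Z*.12,R,255,.02),(t+Z*.085,R,255,.012),(t+Z*.071,R,255,.002)])
E
```

```text
[0.5780339  0.07908312 0.        ]
[[-0.0047,0.0021,0.0154,0,0,0.001,255],[-0.0048,0.0021,0.0154,0.001,0.001,0,255],[-0.0047,0.0022,0.0155,0,0,0.001,255],[-0.0047,0.0021,0.0154,0,0,0.001,255],[-0.0048,0.0021,0.0154,0.001,0.001,0,255],[0,0,0.0117,0,0,0,255],[0,0,0.0116,0,0,0,255],[0,0.0001,0.0117,0,0,0,255]]
[[0,0,0.002,0,0,0,255],[0,0,0.002,0,0,0,255],[0,0,0.002,0,0,0,255],[0,0,0.002,0,0,0,255],[0,0,0.002,0,0,0,255],[0,0,0.002,0,0,0,255],[0,0,0.002,0,0,0,255]]
end [0.5781 0.0791 0.071 ] from [0.5531 0.0717 0.197 ]
```

Emit:
send_rows --pt "-0.005 0.002 0.0155 0 0 0.001 255" --pt "-0.005 0.002 0.0155 0 0 0 255" --pt "-0.005 0.002 0.0155 0 0 0.001 255" --pt "-0.005 0.002 0.0155 0 0 0.001 255" --pt "-0.004 0.0025 0.015 0 0 0 255" --pt "0 0 0.012 0 0 0 255" --pt "0 0 0.0115 0 0 0 255" --pt "0 0 0.0095 0 0 0 255"

```text
time_s: 14.23
ee_pos: [0.578, 0.08, 0.0861]
tcp_rot: [[-0.991, 0.134, 0.001], [0.134, 0.991, 0.001], [-0.001, 0.001, -1.0]]
wrist_force: [-0.3, 0.1, -0.6]
opening: 0.0109
grip_force: 35.7
```

Emit:
send_rows --pt "0 0 0 0 0 0 255" --pt "0 0 0 0 0 0 255"

```text
time_s: 14.4
ee_pos: [0.5781, 0.0793, 0.0867]
tcp_rot: [[-0.991, 0.135, 0.001], [0.135, 0.991, 0.001], [-0.001, 0.001, -1.0]]
wrist_force: [-0.1, -0.0, -1.0]
opening: 0.0107
grip_force: 35.7
```

Emit:
send_rows --pt "0 0 0.002 0 0 0 255" --pt "0 0 0.002 0 0 0 255" --pt "0 0 0.002 0 0 0 255"

```text
time_s: 14.65
ee_pos: [0.5789, 0.0792, 0.0814]
tcp_rot: [[-0.991, 0.135, 0.003], [0.135, 0.991, 0.001], [-0.003, 0.002, -1.0]]
wrist_force: [-0.4, 0.7, -1.5]
opening: 0.0107
grip_force: 35.7
```

Emit:
send_rows --pt "0 0 0.002 0 0 0 255" --pt "0 0 0.002 0 0 0 255"

```text
time_s: 14.82
ee_pos: [0.5786, 0.0791, 0.0769]
tcp_rot: [[-0.991, 0.135, 0.002], [0.135, 0.991, 0.001], [-0.002, 0.001, -1.0]]
wrist_force: [-0.0, -0.6, -1.2]
opening: 0.0108
grip_force: 35.7
```

Emit:
send_rows --pt "0 0 0.0015 0 0 0 255" --pt "0 0 0.0015 0 0 0 255"

```text
time_s: 14.98
ee_pos: [0.5785, 0.0792, 0.0737]
tcp_rot: [[-0.991, 0.135, 0.001], [0.135, 0.991, 0.001], [-0.001, 0.001, -1.0]]
wrist_force: [0.8, 1.0, -1.0]
opening: 0.0107
grip_force: 35.7
```

Emit:
send_rows --pt "0 0 0.001 0 0 0 255" --pt "0 0 0.001 0 0 0 255"

```text
time_s: 15.15
ee_pos: [0.5785, 0.0792, 0.0729]
tcp_rot: [[-0.991, 0.135, 0.002], [0.135, 0.991, 0.001], [-0.002, 0.001, -1.0]]
wrist_force: [-8.3, -2.0, 26.0]
opening: 0.0108
grip_force: 38.8
```

Emit:
send_rows --pt "0 0 -0.001 0 0 0 255" --pt "0 0 0 0 0 0 255"

```text
time_s: 15.32
ee_pos: [0.5788, 0.0792, 0.0732]
tcp_rot: [[-0.991, 0.134, 0.002], [0.134, 0.991, 0.001], [-0.002, 0.001, -1.0]]
wrist_force: [-0.2, -0.9, 0.3]
opening: 0.0104
grip_force: 35.8
```

Emit:
send_rows --pt "0 0 0 0 0 0 200" --pt "0 0 0 0 0 0 180" --pt "0 0 0 0 0 0 170" --pt "0 0 0 0 0 0 170" --pt "0 0 -0.015 0 0 0 170" --pt "0 0 -0.03 0 0 0 170" --pt "0 0 -0.04 0 0 0 140" --pt "0 0 -0.04 0 0 0 140"

```text
time_s: 15.98
ee_pos: [0.5774, 0.079, 0.1985]
tcp_rot: [[-0.991, 0.134, -0.001], [0.134, 0.991, 0.001], [0.001, 0.001, -1.0]]
wrist_force: [1.8, 0.6, 0.2]
opening: 0.0387
grip_force: 0.0
```

Run:
```python
from h import *
o=sensors.get_obs();print(o['time_s'],np.round(o['ee_pos'],4),o['opening'],np.round(o['wrist_force'],2))
bs,c=oranges('wrist',o,.081)
o=sensors.get_obs()
plan([(np.array([.55,.2,.2]),RX(140),140),(np.array([.5321,.3303,.10]),RX(105.3),140),(np.array([.5321,.3303,.0095]),RX(105.3),140,.025)],o)
```

```text
15.9833 [0.5774 0.079  0.1985] 0.03866989193399089 [1.8  0.64 0.16]
wrist [618.2  73.6  12.3  10.6  82.3] (246, 226, 15, 12)
wrist [539.2  84.2  12.9  12.   82.3] (245, 133, 17, 16)
wrist [534.7 251.2  15.2  12.1 -78.8] (455, 97, 22, 17)
[[0.0095,0.0229,0.0015,0.002,0.002,0.113,140],[0.012,0.0217,0.0015,0.001,0.002,0.112,140],[0.0144,0.0202,0.0015,0.002,0.002,0.113,140],[0.0166,0.0185,0.0014,0.001,0.001,0.113,140],[0.0185,0.0165,0.0015,0.002,0.002,0.112,140],[0.0162,0.0147,0.0167,0,0,0.101,140],[0.0177,0.013,0.0166,0,0,0.101,140],[0.0189,0.0112,0.0167,0,0,0.101,140]]
[[0.0198,0.0092,0.0166,0,0,0.101,140],[0.0208,0.0072,0.0167,0,0,0.101,140],[0.0213,0.005,0.0167,0,0,0.101,140],[0,0,0.0226,0,0,0,140],[0,0,0.0226,0,0,0,140],[0,0,0.0226,0,0,0,140],[0,0,0.0227,0,0,0,140]]
end [0.5321 0.3303 0.0095] from [0.5816 0.0801 0.2075]
```

Emit:
send_rows --pt "0.0095 0.023 0.0015 0.002 0.002 0.113 140" --pt "0.012 0.022 0.0015 0.001 0.002 0.113 140" --pt "0.0145 0.02 0.0015 0.002 0.002 0.113 140" --pt "0.0165 0.0185 0.0015 0.001 0.001 0.113 140" --pt "0.0185 0.0165 0.0015 0.002 0.002 0.113 140" --pt "0.016 0.0145 0.0165 0 0 0.101 140" --pt "0.0175 0.013 0.0165 0 0 0.101 140" --pt "0.019 0.011 0.0165 0 0 0.101 140"

```text
time_s: 16.7
ee_pos: [0.5373, 0.2649, 0.1403]
tcp_rot: [[-0.534, 0.846, -0.009], [0.846, 0.534, -0.002], [0.003, -0.009, -1.0]]
wrist_force: [-0.0, -0.2, -0.4]
opening: 0.0385
grip_force: 0.0
```

Emit:
send_rows --pt "0.02 0.009 0.0165 0 0 0.101 140" --pt "0.021 0.007 0.0165 0 0 0.101 140" --pt "0.0215 0.005 0.0165 0 0 0.101 140" --pt "0 0 0 0 0 0 140" --pt "0 0 0 0 0 0 140"

```text
time_s: 17.12
ee_pos: [0.526, 0.3305, 0.0898]
tcp_rot: [[-0.265, 0.964, -0.012], [0.964, 0.265, -0.004], [-0.0, -0.012, -1.0]]
wrist_force: [0.1, -0.6, 1.4]
opening: 0.0381
grip_force: 0.0
```

Run:
```python
from h import *
o=sensors.get_obs();print(o['time_s'],np.round(o['ee_pos'],4))
bs,c=oranges('wrist',o)
o=sensors.get_obs()
b=np.array([.5321,.3303,0]);R=RX(105.3)
plan([(b+Z*.05,R,140),(b+Z*.0095,R,140,.02)],o)
```

```text
17.1167 [0.526  0.3305 0.0898]
wrist [521.8 369.3  12.7  12.7 -74.4] (253, 143, 20, 20)
[[-0.0001,0.0027,0.0203,-0.005,0,0,140],[-0.0001,0.0027,0.0204,-0.006,0.001,0,140],[0,0,0.0135,0,0,0,140],[0,0,0.0135,0,0,0,140],[0,0,0.0135,0,0,0,140]]
end [0.5321 0.3303 0.0095] from [0.5272 0.3292 0.0907]
```

Emit:
send_rows --pt "0 0.0027 0.02 -0.005 0 0 140" --pt "0 0.0027 0.02 -0.006 0 0 140" --pt "0 0 0.0135 0 0 0 140" --pt "0 0 0.0135 0 0 0 140" --pt "0 0 0.0125 0 0 0 140" --pt "0 0 0 0 0 0 140"

```text
time_s: 17.67
ee_pos: [0.5321, 0.3285, 0.0099]
tcp_rot: [[-0.261, 0.965, -0.001], [0.965, 0.261, -0.002], [-0.001, -0.001, -1.0]]
wrist_force: [-0.9, -0.5, -0.3]
opening: 0.0382
grip_force: 0.0
```

Emit:
send_rows --pt "0 0 0 0 0 0 255" --pt "0 0 0 0 0 0 255" --pt "0 0 0 0 0 0 255" --pt "0 0 0 0 0 0 255"

```text
time_s: 18.0
ee_pos: [0.5332, 0.3307, 0.0128]
tcp_rot: [[-0.262, 0.965, 0.002], [0.965, 0.262, 0.001], [0.0, 0.003, -1.0]]
wrist_force: [-0.4, -1.2, 3.5]
opening: 0.0112
grip_force: 36.3
```

Run:
```python
from h import *
o=sensors.get_obs();t=PC-pyv*.065;print(t,np.round(o['ee_pos'],4),o['opening'])
plan([(o['ee_pos']+Z*.08,np.array(o['tcp_rot']),255,.027),(np.array([.54,.16,.22]),RX(140),255),(t+Z*.17,RX(172.1),255)],o)
```

```text
[ 0.5601661  -0.04968312  0.        ] [0.5332 0.3307 0.0128] 0.01123233716674718
[[0,0.0001,-0.0267,0,0,0,255],[0,0,-0.0266,0,0,0,255],[0,0.0001,-0.0267,0,0,0,255],[-0.0277,-0.0063,-0.0212,0,0,-0.101,255],[-0.027,-0.0091,-0.0213,0.001,0,-0.102,255],[-0.0259,-0.0117,-0.0212,0,0,-0.101,255],[-0.0246,-0.0144,-0.0212,0.001,0,-0.101,255],[-0.023,-0.0167,-0.0212,0,0,-0.102,255]]
[[-0.0212,-0.0191,-0.0213,0.001,0,-0.101,255],[-0.025,-0.0246,0.0084,0,0,-0.093,255],[-0.0227,-0.0268,0.0083,0,0,-0.094,255],[-0.02,-0.0288,0.0084,0,0,-0.093,255],[-0.0172,-0.0306,0.0083,0,0,-0.093,255],[-0.0144,-0.032,0.0084,0,0,-0.094,255],[-0.0112,-0.0333,0.0084,-0.001,0,-0.093,255]]
end [ 0.5601 -0.0497  0.17  ] from [0.5332 0.3307 0.0128]
```

Emit:
send_rows --pt "0 0 -0.027 0 0 0 255" --pt "0 0 -0.027 0 0 0 255" --pt "0 0 -0.027 0 0 0 255" --pt "-0.028 -0.006 -0.021 0 0 -0.101 255" --pt "-0.027 -0.009 -0.021 0 0 -0.101 255" --pt "-0.026 -0.012 -0.021 0 0 -0.101 255" --pt "-0.0245 -0.0145 -0.021 0 0 -0.101 255" --pt "-0.023 -0.0165 -0.021 0 0 -0.101 255"

```text
time_s: 18.67
ee_pos: [0.538, 0.1867, 0.1991]
tcp_rot: [[-0.7, 0.714, 0.001], [0.714, 0.7, 0.0], [-0.001, 0.001, -1.0]]
wrist_force: [0.7, 0.2, -2.2]
opening: 0.0107
grip_force: 35.7
```

Emit:
send_rows --pt "-0.021 -0.019 -0.021 0 0 -0.101 255" --pt "-0.025 -0.0245 0.008 0 0 -0.093 255" --pt "-0.0225 -0.027 0.008 0 0 -0.093 255" --pt "-0.02 -0.029 0.008 0 0 -0.093 255" --pt "-0.017 -0.0305 0.008 0 0 -0.093 255" --pt "-0.0145 -0.032 0.008 0 0 -0.093 255" --pt "-0.011 -0.0335 0.008 0 0 -0.093 255" --pt "0 0 0 0 0 0 255"

```text
time_s: 19.33
ee_pos: [0.5573, -0.0598, 0.1693]
tcp_rot: [[-0.989, 0.145, -0.001], [0.145, 0.989, -0.005], [0.0, -0.005, -1.0]]
wrist_force: [-0.5, -1.7, -1.8]
opening: 0.0107
grip_force: 35.7
```

Emit:
send_rows --pt "0 0 0 0 0 0 255"

```text
time_s: 19.42
ee_pos: [0.5578, -0.0533, 0.1703]
tcp_rot: [[-0.989, 0.147, 0.0], [0.147, 0.989, -0.001], [-0.0, -0.001, -1.0]]
wrist_force: [0.0, 0.7, -0.7]
opening: 0.0104
grip_force: 35.7
```

Run:
```python
from h import *
o=sensors.get_obs();print(o['time_s'],np.round(o['ee_pos'],4))
bs,c=oranges('wrist',o,.081)
z=o['ee_pos'][2]+.008
for b in bs: print('tool',(np.array(o['tcp_rot']).T@(unproj(c,b[:,0].mean(0),z)[0]-o['ee_pos'])).round(4))
o=sensors.get_obs()
t=PC-pyv*.065;R=RX(172.1)
plan([(t+Z*.12,R,255,.02),(t+Z*.084,R,255,.012)],o)
```

```text
19.4167 [ 0.5578 -0.0533  0.1703]
wrist [681.9 -71.7  22.8  19.3  81.6] (240, 324, 27, 19)
wrist [618.2  73.8  13.2  11.5  81.6] (414, 240, 18, 14)
wrist [545.9 -51.6  23.2  19.5  -8.4] (240, 167, 27, 31)
wrist [538.7  81.6  19.8  12.3  81.6] (421, 138, 29, 18)
tool [-0.0398 -0.0001 -0.008 ]
tool [ 0.0093  0.0784 -0.0081]
tool [ 0.0403 -0.     -0.008 ]
tool [ 0.0558  0.0761 -0.0081]
[[-0.0006,0.0005,0.0169,0,0,-0.002,255],[-0.0006,0.0004,0.0169,0,0,-0.003,255],[-0.0006,0.0005,0.0169,0,0.001,-0.002,255],[0,0,0.012,0,0,0,255],[0,0,0.012,0,0,0,255],[0,0,0.012,0,0,0,255]]
end [ 0.5601 -0.0496  0.084 ] from [ 0.5581 -0.0508  0.1707]
```

Emit:
send_rows --pt "-0.0006 0.0005 0.017 0 0 -0.002 255" --pt "-0.0006 0.0005 0.017 0 0 -0.003 255" --pt "-0.0006 0.0005 0.017 0 0 -0.002 255" --pt "0 0 0.012 0 0 0 255" --pt "0 0 0.012 0 0 0 255" --pt "0 0 0.012 0 0 0 255" --pt "0 0 0 0 0 0 255"

```text
time_s: 20.05
ee_pos: [0.5592, -0.0467, 0.082]
tcp_rot: [[-0.991, 0.133, -0.002], [0.133, 0.991, 0.001], [0.002, 0.001, -1.0]]
wrist_force: [-0.8, -0.6, -0.7]
opening: 0.0108
grip_force: 35.7
```

Emit:
send_rows --pt "0 0 0.002 0 0 0 255" --pt "0 0 0.002 0 0 0 255" --pt "0 0 0.002 0 0 0 255" --pt "0 0 0.002 0 0 0 255"

```text
time_s: 20.38
ee_pos: [0.5609, -0.0486, 0.0762]
tcp_rot: [[-0.991, 0.134, 0.002], [0.134, 0.991, 0.0], [-0.002, 0.0, -1.0]]
wrist_force: [-0.3, 0.3, -1.2]
opening: 0.0108
grip_force: 35.7
```

Emit:
send_rows --pt "0 0 0 0 0 0 255"

```text
time_s: 20.47
ee_pos: [0.5604, -0.0487, 0.0756]
tcp_rot: [[-0.991, 0.135, 0.001], [0.135, 0.991, 0.0], [-0.001, 0.0, -1.0]]
wrist_force: [0.3, -0.7, -1.4]
opening: 0.0105
grip_force: 35.7
```

Emit:
send_rows --pt "0 0 0.0008 0 0 0 255" --pt "0 0 0 0 0 0 255"

```text
time_s: 20.63
ee_pos: [0.5604, -0.0488, 0.0748]
tcp_rot: [[-0.991, 0.135, 0.001], [0.135, 0.991, 0.0], [-0.001, 0.0, -1.0]]
wrist_force: [-1.2, 0.2, -1.0]
opening: 0.0106
grip_force: 35.7
```

Emit:
send_rows --pt "0 0 0.0006 0 0 0 255" --pt "0 0 0 0 0 0 255"

```text
time_s: 20.8
ee_pos: [0.5604, -0.0489, 0.0741]
tcp_rot: [[-0.991, 0.135, 0.001], [0.135, 0.991, 0.0], [-0.001, 0.0, -1.0]]
wrist_force: [0.1, 0.4, -1.4]
opening: 0.0105
grip_force: 35.7
```

Emit:
send_rows --pt "0 0 0.0004 0 0 0 255" --pt "0 0 0 0 0 0 255"

```text
time_s: 20.97
ee_pos: [0.5604, -0.0488, 0.0738]
tcp_rot: [[-0.991, 0.135, 0.001], [0.135, 0.991, 0.0], [-0.001, 0.0, -1.0]]
wrist_force: [0.7, 0.3, 0.4]
opening: 0.0111
grip_force: 35.7
```

Emit:
send_rows --pt "0 0 0 0 0 0 200" --pt "0 0 0 0 0 0 180" --pt "0 0 0 0 0 0 170" --pt "0 0 0 0 0 0 170" --pt "0 0 -0.015 0 0 0 170" --pt "0 0 -0.03 0 0 0 170" --pt "0 0 -0.04 0 0 0 140" --pt "0 0 -0.04 0 0 0 140"

```text
time_s: 21.63
ee_pos: [0.5593, -0.0487, 0.1996]
tcp_rot: [[-0.991, 0.134, -0.001], [0.134, 0.991, 0.0], [0.001, 0.0, -1.0]]
wrist_force: [1.1, -0.2, 0.2]
opening: 0.0385
grip_force: 0.0
```

Run:
```python
from h import *
o=sensors.get_obs();print(o['time_s'],np.round(o['ee_pos'],4),o['opening'],np.round(o['joint_pos'],2))
bs,c=oranges('wrist',o,.081)
o=sensors.get_obs()
plan([(np.array([.458,-.327,.13]),RX(179.2),0)],o)
```

```text
21.6333 [ 0.5593 -0.0487  0.1996] 0.03846831395596617 [ 0.14  0.37 -0.2   1.76  0.08  1.02  1.35]
wrist [618.3  73.8  13.6  11.6  82.3] (392, 226, 17, 13)
wrist [600.5 -54.3  12.4  10.6  82.3] (246, 226, 15, 12)
wrist [539.   82.2  19.3  12.1  82.3] (399, 134, 25, 16)
wrist [521.2 -43.5  12.9  12.   82.3] (245, 133, 17, 16)
[[0.0085,-0.0363,0.0096,0,0.001,-0.015,0],[0.0091,-0.0361,0.0097,0,0.002,-0.015,0],[0.0095,-0.036,0.0096,0,0.001,-0.015,0],[0.0101,-0.0359,0.0097,0,0.001,-0.015,0],[0.0106,-0.0357,0.0097,0.001,0.002,-0.016,0],[0.0112,-0.0355,0.0097,0,0.001,-0.015,0],[0.0117,-0.0353,0.0098,0,0.001,-0.015,0],[0.0122,-0.0352,0.0098,0,0.002,-0.015,0]]
end [ 0.458 -0.327  0.13 ] from [ 0.5636 -0.0486  0.2083]
```

Emit:
send_rows --pt "0.0085 -0.036 0.0095 0 0.001 -0.015 0" --pt "0.009 -0.036 0.0095 0 0.002 -0.015 0" --pt "0.0095 -0.036 0.0095 0 0.001 -0.015 0" --pt "0.01 -0.036 0.0095 0 0.001 -0.015 0" --pt "0.0105 -0.0355 0.01 0 0.002 -0.015 0" --pt "0.011 -0.0355 0.01 0 0.001 -0.015 0" --pt "0.0115 -0.0355 0.01 0 0.001 -0.015 0" --pt "0.012 -0.035 0.01 0 0.002 -0.015 0"

```text
time_s: 22.35
ee_pos: [0.4538, -0.3283, 0.1206]
tcp_rot: [[-1.0, 0.014, -0.01], [0.014, 1.0, 0.001], [0.01, 0.001, -1.0]]
wrist_force: [0.8, -0.4, 0.5]
opening: 0.0853
grip_force: 0.0
```

Emit:
send_rows --pt "0 0 0 0 0 0 0" --pt "0 0 0 0 0 0 0"

```text
time_s: 22.52
ee_pos: [0.4527, -0.3292, 0.1202]
tcp_rot: [[-1.0, 0.02, -0.012], [0.02, 1.0, 0.001], [0.012, 0.001, -1.0]]
wrist_force: [-0.9, 0.7, 0.3]
opening: 0.0852
grip_force: 0.0
```

Run:
```python
from h import *
o=sensors.get_obs();print(o['time_s'],np.round(o['ee_pos'],4),o['opening'],np.round(o['joint_pos'],2))
im=imaging.camera('wrist');np.save('w10.npy',im);c=cam('wrist',o)
hsv=cv2.cvtColor(im,cv2.COLOR_RGB2HSV);H,S,V=[hsv[...,k].astype(int) for k in range(3)]
for thr in(140,170):
    m=((V>thr)&((S<45)|((H>90)&(H<110)&(S<110)))).astype(np.uint8)
    for b in blobs(m,3000): print(thr,rect(c,b,.018),cv2.boundingRect(b))
o=sensors.get_obs();print(np.round(o['ee_pos'],4))
```

```text
22.5167 [ 0.4527 -0.3292  0.1202] 0.08519549957225192 [ 0.63  0.46 -0.14  1.85  0.09  0.85  2.  ]
140 [ 4.606e+02 -3.265e+02  1.701e+02  6.020e+01 -4.000e-01] (215, 92, 82, 203)
170 [ 4.607e+02 -3.267e+02  1.693e+02  5.930e+01 -4.000e-01] (215, 93, 81, 202)
[ 0.4542 -0.3272  0.1207]
```

Run:
```python
from h import *
b=np.array([.4606,-.3266,0]);R=RX(179.6)
plan([(b+Z*.05,R,0,.025),(b+Z*.006,R,0,.015)])
```

```text
[[-0.0024,0.0002,0.0235,0,-0.004,-0.003,0],[-0.0023,0.0002,0.0236,0.001,-0.003,-0.004,0],[-0.0022,0.0002,0.0235,0,-0.004,-0.003,0],[0,0,0.0147,0,0,0,0],[0,0,0.0146,0,0,0,0],[0,0,0.0147,0,0,0,0]]
end [ 0.4606 -0.3266  0.006 ] from [ 0.4542 -0.3272  0.1207]
```

Emit:
send_rows --pt "-0.0025 0 0.0235 0 -0.004 -0.003 0" --pt "-0.0025 0 0.0235 0 -0.003 -0.004 0" --pt "-0.002 0 0.0235 0 -0.004 -0.003 0" --pt "0 0 0.0145 0 0 0 0" --pt "0 0 0.0145 0 0 0 0" --pt "0 0 0.0145 0 0 0 0" --pt "0 0 0 0 0 0 0" --pt "0 0 0 0 0 0 0"

```text
time_s: 23.23
ee_pos: [0.4619, -0.3251, 0.0069]
tcp_rot: [[-1.0, 0.003, 0.0], [0.003, 1.0, 0.002], [-0.0, 0.002, -1.0]]
wrist_force: [0.4, -0.4, 1.1]
opening: 0.0853
grip_force: 0.0
```

Run:
```python
from h import *
o=sensors.get_obs();print(o['time_s'],np.round(o['ee_pos'],4),np.round(o['tcp_rot'],3).tolist(),np.round(o['wrist_force'],2))
```

```text
23.2333 [ 0.4619 -0.3251  0.0069] [[-1.0, 0.003, 0.0], [0.003, 1.0, 0.002], [-0.0, 0.002, -1.0]] [ 0.36 -0.42  1.14]
```

Emit:
send_rows --pt "0.001 -0.0015 0 0 0 0.003 20" --pt "0 0 0 0 0 0 45" --pt "0 0 0 0 0 0 60" --pt "0 0 0 0 0 0 75" --pt "0 0 0 0 0 0 120" --pt "0 0 0 0 0 0 120" --pt "0 0 0 0 0 0 120" --newtons 40

```text
time_s: 23.82
ee_pos: [0.4608, -0.328, 0.0081]
tcp_rot: [[-1.0, 0.008, 0.002], [0.008, 1.0, 0.001], [-0.002, 0.001, -1.0]]
wrist_force: [-1.2, 3.2, 11.1]
opening: 0.0586
grip_force: 41.2
```

Emit:
send_rows --pt "0 0 -0.003 0 0 0 120" --pt "0 0 -0.007 0 0 0 120" --pt "0 0 -0.015 0 0 0 120" --pt "0 0 -0.03 0 0 0 120" --pt "0 0 -0.03 0 0 0 120" --pt "0 0 -0.02 0 0 0 120" --pt "0 0 0 0 0 0 120" --pt "0 0 0 0 0 0 120"

```text
time_s: 24.48
ee_pos: [0.4607, -0.3288, 0.1133]
tcp_rot: [[-1.0, 0.008, 0.003], [0.008, 1.0, -0.001], [-0.003, -0.001, -1.0]]
wrist_force: [-0.2, -0.5, -2.4]
opening: 0.0586
grip_force: 43.7
```

Run:
```python
from h import *
o=sensors.get_obs();print(o['time_s'],np.round(o['ee_pos'],4),o['opening'],o['grip_force'],np.round(o['wrist_force'],2))
im=imaging.camera('wrist');np.save('w11.npy',im);c=cam('wrist',o)
hsv=cv2.cvtColor(im,cv2.COLOR_RGB2HSV);H,S,V=[hsv[...,k].astype(int) for k in range(3)]
m=((V>140)&((S<45)|((H>90)&(H<110)&(S<110)))).astype(np.uint8)
# held plate top at tcp + ~.011
for b in blobs(m,3000):
    r=rect(c,b,o['ee_pos'][2]+.011);print(r,cv2.boundingRect(b))
o=sensors.get_obs();print(np.round(o['ee_pos'],4))
t=PC
plan([(np.array([.47,-.25,.2]),RX(165),120),(t+Z*.18,RX(82.1),120)],o)
```

```text
24.4833 [ 0.4607 -0.3288  0.1133] 0.05855297830005685 43.69510889053345 [-0.2  -0.49 -2.36]
[ 4.763e+02 -3.291e+02  8.270e+01  6.040e+01 -4.000e-01] (191, 216, 129, 149)
[ 396.2 -328.6   59.    41.3   89.6] (176, 71, 154, 106)
[ 0.4599 -0.3283  0.112 ]
[[-0.0032,0.0261,-0.0293,0,0,0.085,120],[-0.0009,0.0264,-0.0294,0.001,0.001,0.084,120],[0.0012,0.0263,-0.0293,0,0,0.085,120],[-0.0021,0.0216,0.0015,0,0,0.111,120],[0.0003,0.0218,0.0016,0,0,0.112,120],[0.0028,0.0215,0.0015,0,0,0.111,120],[0.0051,0.0212,0.0015,0,0,0.111,120],[0.0074,0.0204,0.0016,0,0,0.111,120]]
[[0.0097,0.0195,0.0015,0,0,0.112,120],[0.0118,0.0182,0.0015,0,0,0.111,120],[0.0137,0.0169,0.0016,0,0,0.111,120],[0.0155,0.0152,0.0015,0,0,0.111,120],[0.0171,0.0135,0.0015,0,0,0.112,120],[0.0185,0.0114,0.0016,0,0,0.111,120],[0.0196,0.0093,0.0015,0,0,0.111,120],[0.0206,0.0071,0.0015,0,0,0.112,120]]
end [0.5691 0.0147 0.18  ] from [ 0.4599 -0.3283  0.112 ]
```

Emit:
send_rows --pt "-0.003 0.026 -0.029 0 0 0.085 120" --pt "-0.001 0.0265 -0.029 0 0 0.085 120" --pt "0.001 0.0265 -0.029 0 0 0.085 120" --pt "-0.002 0.0215 0.0015 0 0 0.111 120" --pt "0 0.022 0.0015 0 0 0.111 120" --pt "0.003 0.0215 0.0015 0 0 0.111 120" --pt "0.005 0.021 0.0015 0 0 0.111 120" --pt "0.0075 0.0205 0.0015 0 0 0.111 120"

```text
time_s: 25.2
ee_pos: [0.5079, -0.1469, 0.19]
tcp_rot: [[-0.68, 0.734, -0.002], [0.734, 0.68, 0.001], [0.002, -0.001, -1.0]]
wrist_force: [0.1, 0.2, -2.1]
opening: 0.0586
grip_force: 44.3
```

Emit:
send_rows --pt "0.0095 0.0195 0.0015 0 0 0.111 120" --pt "0.012 0.018 0.0015 0 0 0.111 120" --pt "0.0135 0.017 0.0015 0 0 0.111 120" --pt "0.0155 0.015 0.0015 0 0 0.111 120" --pt "0.017 0.0135 0.0015 0 0 0.111 120" --pt "0.0185 0.0115 0.0015 0 0 0.111 120" --pt "0.0195 0.0095 0.0015 0 0 0.111 120" --pt "0.0205 0.007 0.0015 0 0 0.111 120"

```text
time_s: 25.87
ee_pos: [0.5686, 0.0153, 0.1779]
tcp_rot: [[0.14, 0.99, -0.002], [0.99, -0.14, 0.0], [-0.0, -0.002, -1.0]]
wrist_force: [0.7, 0.1, -2.4]
opening: 0.0585
grip_force: 44.3
```

Emit:
send_rows --pt "0 0 0 0 0 0 120" --pt "0 0 0 0 0 0 120" --pt "0 0 0 0 0 0 120"

```text
time_s: 26.12
ee_pos: [0.5685, 0.0138, 0.1785]
tcp_rot: [[0.133, 0.991, -0.002], [0.991, -0.133, -0.0], [-0.0, -0.002, -1.0]]
wrist_force: [0.4, -0.6, -1.5]
opening: 0.0586
grip_force: 44.3
```

Run:
```python
from h import *
o=sensors.get_obs();print(o['time_s'],np.round(o['ee_pos'],4),o['opening'],np.round(o['tcp_rot'],3).tolist())
im=imaging.camera('wrist');np.save('w12.npy',im);c=cam('wrist',o)
hsv=cv2.cvtColor(im,cv2.COLOR_RGB2HSV);H,S,V=[hsv[...,k].astype(int) for k in range(3)]
m=((V>140)&((S<45)|((H>90)&(H<110)&(S<110)))).astype(np.uint8)
R=np.array(o['tcp_rot'])
for b in blobs(m,2500):
    q=(unproj(c,b[:,0],o['ee_pos'][2]+.010)-o['ee_pos'])@R;print('tool rect',cv2.minAreaRect((q[:,:2]*1000).astype(np.float32)),cv2.boundingRect(b))
o=sensors.get_obs()
plan([(PC+Z*.12,RX(82.1),120,.02),(PC+Z*.094,RX(82.1),120,.01)],o)
```

```text
26.1167 [0.5685 0.0138 0.1785] 0.058581466129964024 [[0.133, 0.991, -0.002], [0.991, -0.133, -0.0], [-0.0, -0.002, -1.0]]
tool rect ((50.02021026611328, 52.22140884399414), (119.705810546875, 7.688117980957031), 0.05999932065606117) (356, 0, 51, 287)
tool rect ((106.33269500732422, -0.3474235534667969), (90.30692291259766, 7.112605571746826), 89.98985290527344) (125, 0, 251, 23)
tool rect ((24.705062866210938, -11.585174560546875), (88.98431396484375, 173.56329345703125), 87.72565460205078) (100, 0, 231, 370)
[[0.0005,0.0001,0.0196,0,0,0.001,120],[0.0005,0.0001,0.0196,-0.001,0,0.001,120],[0.0005,0.0001,0.0197,0,0,0.001,120],[0,0,0.0087,0,0,0,120],[0,0,0.0086,0,0,0,120],[0,0,0.0087,0,0,0,120]]
end [0.5691 0.0147 0.094 ] from [0.5686 0.0132 0.1789]
```

Emit:
send_rows --pt "0.0005 0 0.0195 0 0 0.001 120" --pt "0.0005 0 0.0195 0 0 0.001 120" --pt "0.0005 0 0.0195 0 0 0.001 120" --pt "0 0 0.0085 0 0 0 120" --pt "0 0 0.0085 0 0 0 120" --pt "0 0 0.0085 0 0 0 120" --pt "0 0 0 0 0 0 120" --pt "0 0 0 0 0 0 120"

```text
time_s: 26.83
ee_pos: [0.5698, 0.0157, 0.096]
tcp_rot: [[0.138, 0.99, 0.001], [0.99, -0.138, 0.001], [0.001, 0.001, -1.0]]
wrist_force: [-0.2, 0.2, -1.5]
opening: 0.0583
grip_force: 44.3
```

Emit:
send_rows --pt "0 0 0.002 0 0 0 120" --pt "0 0 0.002 0 0 0 120" --pt "0 0 0.002 0 0 0 120" --pt "0 0 0.001 0 0 0 120" --pt "0 0 0 0 0 0 120"

```text
time_s: 27.25
ee_pos: [0.5696, 0.0161, 0.0887]
tcp_rot: [[0.138, 0.99, 0.001], [0.99, -0.138, 0.001], [0.001, 0.001, -1.0]]
wrist_force: [0.7, 1.6, -1.8]
opening: 0.0586
grip_force: 44.3
```

Run:
```python
from h import *
o=sensors.get_obs();print(o['time_s'],np.round(o['ee_pos'],4),np.round(o['tcp_rot'],4).tolist(),np.round(o['wrist_force'],2))
R=np.array(o['tcp_rot']);print((R.T@(PC-o['ee_pos'])).round(4), Ro.from_matrix(R.T@RX(82.1)).as_rotvec().round(4))
```

```text
27.25 [0.5696 0.0161 0.0887] [[0.1376, 0.9905, 0.0007], [0.9905, -0.1376, 0.0009], [0.001, 0.0006, -1.0]] [ 0.65  1.58 -1.78]
[-0.0015 -0.0004  0.0887] [ 0.0006 -0.001  -0.0001]
```

Aligned within 1.5 mm, so I'll correct that and feel down.

Emit:
send_rows --pt "-0.0015 0 0.0015 0 0 0 120" --pt "0 0 0.0015 0 0 0 120" --pt "0 0 0 0 0 0 120"

```text
time_s: 27.5
ee_pos: [0.5693, 0.0143, 0.0855]
tcp_rot: [[0.138, 0.99, 0.0], [0.99, -0.138, 0.001], [0.001, 0.0, -1.0]]
wrist_force: [-0.5, -0.0, -1.3]
opening: 0.0585
grip_force: 44.3
```

Emit:
send_rows --pt "0 0 0.001 0 0 0 120" --pt "0 0 0 0 0 0 120"

```text
time_s: 27.67
ee_pos: [0.5694, 0.0145, 0.0846]
tcp_rot: [[0.138, 0.99, 0.001], [0.99, -0.138, 0.001], [0.001, 0.001, -1.0]]
wrist_force: [-0.6, 0.1, -1.7]
opening: 0.058
grip_force: 44.3
```

Emit:
send_rows --pt "0 0 0.0005 0 0 0 120" --pt "0 0 0 0 0 0 120"

```text
time_s: 27.83
ee_pos: [0.5695, 0.0145, 0.0843]
tcp_rot: [[0.138, 0.99, 0.001], [0.99, -0.138, 0.001], [0.001, 0.001, -1.0]]
wrist_force: [-0.1, -0.9, -1.9]
opening: 0.0586
grip_force: 44.3
```

Emit:
send_rows --pt "0 0 0.0006 0 0 0 120" --pt "0 0 0 0 0 0 120"

```text
time_s: 28.0
ee_pos: [0.5695, 0.0145, 0.0837]
tcp_rot: [[0.138, 0.99, 0.001], [0.99, -0.138, 0.001], [0.001, 0.001, -1.0]]
wrist_force: [-0.5, -0.6, -1.8]
opening: 0.0584
grip_force: 44.3
```

Emit:
send_rows --pt "0 0 0.0004 0 0 0 120" --pt "0 0 0 0 0 0 120"

```text
time_s: 28.17
ee_pos: [0.5695, 0.0145, 0.0833]
tcp_rot: [[0.138, 0.99, 0.001], [0.99, -0.138, 0.001], [0.001, 0.001, -1.0]]
wrist_force: [0.2, -0.4, -1.3]
opening: 0.0585
grip_force: 44.4
```

Emit:
send_rows --pt "0 0 0.0004 0 0 0 120" --pt "0 0 0 0 0 0 120"

```text
time_s: 28.33
ee_pos: [0.5695, 0.0145, 0.0832]
tcp_rot: [[0.138, 0.99, 0.001], [0.99, -0.138, 0.001], [0.001, 0.001, -1.0]]
wrist_force: [-0.2, -0.0, 2.3]
opening: 0.0585
grip_force: 44.7
```

Emit:
send_rows --pt "0 0 0 0 0 0 70" --pt "0 0 0 0 0 0 60" --pt "0 0 0 0 0 0 45" --pt "0 0 0 0 0 0 35" --pt "0 0 0 0 0 0 35"

```text
time_s: 28.75
ee_pos: [0.5695, 0.0145, 0.0829]
tcp_rot: [[0.138, 0.99, 0.001], [0.99, -0.138, 0.001], [0.001, 0.001, -1.0]]
wrist_force: [-0.0, -0.1, 0.6]
opening: 0.0735
grip_force: 0.0
```

Emit:
send_rows --pt "0 0 -0.005 0 0 0 35" --pt "0 0 -0.015 0 0 0 35" --pt "0 0 -0.03 0 0 0 35" --pt "0 0 -0.04 0 0 0 35" --pt "0 0 -0.04 0 0 0 35" --pt "0 -0.03 -0.02 0 0 0 35" --pt "0 -0.04 0 0 0 0 35" --pt "0 -0.04 0 0 0 0 35"

```text
time_s: 29.42
ee_pos: [0.4604, 0.0296, 0.2345]
tcp_rot: [[0.138, 0.99, 0.005], [0.99, -0.138, 0.001], [0.002, 0.004, -1.0]]
wrist_force: [-0.5, 1.4, 0.3]
opening: 0.0737
grip_force: 0.0
```

Emit:
send_rows --pt "0 -0.04 0 0 0 0 35" --pt "0 0 0 0 0 0 35" --pt "0 0 0 0 0 0 35"

```text
time_s: 29.67
ee_pos: [0.4189, 0.0352, 0.2335]
tcp_rot: [[0.136, 0.991, 0.001], [0.991, -0.136, 0.001], [0.002, 0.001, -1.0]]
wrist_force: [1.6, 1.0, 1.0]
opening: 0.0736
grip_force: 0.0
```

Run:
```python
from h import *
o=sensors.get_obs();print(o['time_s'],np.round(o['ee_pos'],4),o['opening'],np.round(o['wrist_force'],2))
for n in('wrist','top'):
    im=imaging.camera(n);np.save(n+'13.npy',im);c=cam(n,o)
    hsv=cv2.cvtColor(im,cv2.COLOR_RGB2HSV);H,S,V=[hsv[...,k].astype(int) for k in range(3)]
    m=((V>125)&((S<28)|((H>90)&(H<112)&(S<110)))).astype(np.uint8)
    for b in blobs(m,300):
        r=rect(c,b,.093)
        if abs(r[0]-570)<60 and abs(r[1]-15)<60: print(n,r,cv2.boundingRect(b))
    oranges(n,o,.081,8)
print('target',PC, 'long axis 82.1')
a=np.load('top13.npy').astype(int);z=np.load('top8.npy').astype(int)
d=(np.abs(a-z).mean(2)>40).astype(np.uint8)
for b in blobs(cv2.morphologyEx(d,cv2.MORPH_OPEN,np.ones((3,3))),30): print('changed',cv2.boundingRect(b))
```

```text
29.6667 [0.4189 0.0352 0.2335] 0.07356519091538354 [1.56 1.   1.02]
wrist [567.   13.2 175.   67.5  82.1] (369, 80, 86, 188)
wrist [600.7 -54.3  12.1   5.8  82.1] (440, 233, 8, 12)
wrist [519.6 -43.1  14.3  12.3  82.1] (356, 232, 13, 14)
wrist [618.5  74.1  11.    6.3  82.1] (466, 98, 10, 14)
wrist [537.5  84.4  12.7  12.   82.1] (371, 98, 15, 16)
top [561.5  14.  176.3  57.7  87.4] (216, 203, 79, 29)
top [520.2 -43.1  11.5   9.1 -89.5] (277, 233, 6, 5)
top [537.3  84.4  13.8   9.2 -89.4] (221, 225, 7, 5)
target [0.5691 0.0147 0.    ] long axis 82.1
changed (107, 287, 183, 97)
changed (237, 272, 7, 8)
changed (248, 271, 7, 11)
changed (114, 267, 25, 11)
changed (0, 248, 100, 136)
changed (382, 225, 26, 72)
changed (108, 222, 36, 13)
changed (217, 203, 64, 12)
```

```bash
python3 -c "
from plant import job;print(job.finish_job())"
```

```text
the job is handed in; nothing more can be done
None
```

The lid is open on its stop, the two bars lie across the lower plate near its ends, and the second plate sits on them within about 2 mm of square above the first. The job was handed in at about 30 s; I did not re-measure the lower plate after placing.

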